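# Seat a round flask on a ratchet lift and pump it up to the probe

### The job

Take the round-bottomed flask out of its cork ring and set it upright and centred in the rubber ring on the lowered lift, under the probe. Then pump the lift's lever, one full stroke per click, to raise the flask until the probe's tip is well inside the straight neck (at least a centimetre below the rim, not down in the bulb). Raise the platform only with the lever, do not knock the probe or its head, leave the other glassware where it is, and let go of everything.

Things in the scene. Friction and masses are not known exactly. Their poses are not given: they have to be found in the camera images.
- lift: Ratchet lift, fixed: aluminium foot 200 x 130 x 12 mm, two cheek plates (tops 88 mm high) with a toothed rack between, a platform with a rubber ring on top, and a 20 mm steel column 450 mm tall. Origin: on the bench, on the vertical axis of platform, ring and probe. +x: to the column, 115 mm away; z up; the lever comes out along +y. Its +x is within 0.35 rad of straight ahead of the robot.
- platform (a joint): Height of the platform above its lowest position, m (0 to 0.086; starts at 0). Platform 100 x 90 x 6 mm, its top 105 mm above the bench at 0. A spring catch holds it at every tooth, 12 mm apart (0.011, 0.023, 0.035 ...); after a stroke it sinks back up to 5 mm onto the catch. It cannot be lowered.
- ring_top (a point): Centre of the top edge of the rubber ring fixed on the platform (inner diameter 48, outer 68, 18 mm tall; this point is 123 mm above the bench when the platform is down and rises with it). With the flask seated, the bulb's centre is 27 mm above this point and its lowest point 9 mm below it.
- lever (a joint): Lever angle, rad: 0 = handle fully up (lever 0.30 rad above level, outwards), grows as it is pushed down, stop at 0.56 (0.26 rad below level). A push from below 0.07 to beyond 0.47 lifts the platform one tooth (12 mm), never two; it must then come back up below 0.07 to catch the next. Shorter strokes gain nothing. Needs about 4 to 6 N at the handle and stays where it is left.
- lever_grip (a point): Point to hold on the lever, 155 mm out from its hinge: middle of the grey plastic handle (20 mm wide across, 22 mm deep, 100 mm long). About 40 to 125 mm above the bench, depending on the lever's angle.
- lever_hinge (a point): Centre of the lever's hinge, at (0, 50, 79.5) mm in the lift's frame; its axis lies along the lift's x. The lever swings up and down in the lift's y-z plane. (The foot plate spans -70 to 130 mm in the lift's x and -55 to 75 mm in y.)
- probe_tip (a point): Lower end of the upright steel probe, 8 mm thick, on the lift's axis; height varies. 60 mm above it is the underside of the white head box, 60 mm tall, which reaches 15 mm towards the lift's -x, 60 mm towards +x and 30 mm to each side. No room above for an upright gripper: come from the -x side, tilted 45 degrees. Flask seated, lift down: tip 30 to 52 mm above the rim.
- flask: Round-bottomed amber glass flask, 118 mm tall, about 160 g, loose, bottom heavy: ball bulb 72 mm in diameter, straight neck 34 mm outer, 28 mm inner diameter from 68 to 118 mm height (38 mm rim bead in the top 4 mm). Starts upright in a cork ring. Origin: lowest point of the bulb; z along the neck; it is round, turning about z does not matter.
- flask_rim (a point): Centre of the flask's mouth, 118 mm above its lowest point.
- flask_center (a point): Centre of the flask's bulb, 36 mm above its lowest point.
- cork: Cork ring on the bench, fixed, 92 mm outer, 48 mm inner diameter, 25 mm tall; holds the flask at the start, its lowest point 16 mm above the bench. Origin: centre of the underside.
- head: The measuring head with its probe and clamp, fixed on the column. Origin at the probe's tip; axes as the lift's.
- erlenmeyer: Bystander: conical flat-bottomed amber flask, 80 mm wide at the base, 118 mm tall. Origin: centre of the underside.
- bottle: Bystander: amber bottle with white cap, 64 mm diameter, 125 mm tall. Origin: centre of the underside.
- jar: Bystander: amber jar with white lid, 72 mm diameter, 80 mm tall, held fast to the bench by its foot. Origin: centre of the underside.
There are look-alikes about, which are no part of the job. Leave any purple or turquoise look-alike of the flask alone.

How it is judged (in metres and radians):
On the way, in this order (a step that is already met when the one before it is completed fails the run):
1. the flask sits level and centred in the lift's ring, let go, with the lift still down (horizontal distance between flask_center and ring_top below 0.005 m and z of flask_center in the frame of ring_top between 0.02 and 0.0305 m and angle between flask's own z axis and vertical below 0.105 rad and contact force between each of the arm, the fingers and flask below 0.1 N and value of joint platform below 0.006 m), for 0.2 s.
2. the lever is pushed down and the platform has risen by a tooth (value of joint lever above 0.35 rad and value of joint platform above 0.01 m and contact force between the fingers and lever above 0.5 N).
3. the lever is brought back up and the platform stays held (value of joint lever below 0.12 rad and value of joint platform above 0.01 m).
4. the lever is pushed down again and the platform has risen by a second tooth (value of joint lever above 0.35 rad and value of joint platform above 0.022 m and contact force between the fingers and lever above 0.5 N).
At the end, for the whole second after the job is handed in: The flask sits in the ring (bulb centre within 5 mm of the ring's axis and 20 to 30.5 mm above its top edge, tilt under 0.105 rad), at rest and released; the probe's tip is in its neck, between 9.5 and 48 mm below the rim and within 11 mm of its centre (horizontal distance between flask_center and ring_top below 0.005 m and z of flask_center in the frame of ring_top between 0.02 and 0.0305 m and angle between flask's own z axis and vertical below 0.105 rad and contact force between each of the arm, the fingers and flask below 0.1 N and z of probe_tip in the frame of flask between 0.07 and 0.1085 m and horizontal distance between probe_tip and flask_rim below 0.011 m and linear speed of flask below 0.02 m/s); the robot touches nothing.
It fails at once if the probe or its head is knocked (over 8 N) (contact force between head and anything else above 8 N).
It fails at once if the robot pushes on the platform or its ring (over 6 N) (contact force between any of the fingers, the arm and platform above 6 N).
It fails at once if the flask is tipped over (more than 0.8 rad) (angle between flask's own z axis and vertical above 0.8 rad).
It fails at once if the conical flask or the bottle is moved more than 30 mm or tipped ((distance of erlenmeyer from where it was at the start of the episode above 0.03 m or angle between erlenmeyer's own z axis and vertical above 0.3 rad) or (distance of bottle from where it was at the start of the episode above 0.03 m or angle between bottle's own z axis and vertical above 0.3 rad)).
It also fails if it takes over 72 s, if anything falls off the work surface, if the arm or the gripper's body presses on something with over 40 N, if the wrist force passes 120 N, or if a joint passes its speed limit or range.

### The arm

A 6-joint arm with a two-finger parallel gripper is mounted at the origin on the work surface. World frame = base frame: x ahead of the robot, y to its left, z up, the work surface at z = 0. Lengths are in mm, angles in rad, forces in N, time in s.
With the tool pointing down it reaches from about 425 to 950 mm from the base axis. Payload 3.5 kg.
Tool frame: the origin (TCP) lies on the centre line of the jaws, within the pads' length; the fingertips stand 14 mm ahead of it and the grasp point (between the pads) lies 5 mm behind it; z points along the fingers, y is the line along which they close (so a half turn about z gives the same grasp; the last joint's range is limited). The gripper opens to 85 mm and grips with 20 to 120 N. Pads are 22 mm wide; open, the fingers measure 114 mm over their backs; the gripper's body (76 mm by 85 mm) begins 54 mm behind the grasp point. The pads swing forward as they close: fully open they stand 13 mm farther back than shut.
Start: joints at [-1.363, 0.286, 1.577, -0, 1.279, -0.15], TCP at [236.417, -632.229, 245.325] pointing down, gripper open.
Joint ranges: [-2.77, 2.77], [-0.9, 2.22], [0.21, 2.48], [-1.53, 4.67], [0.24, 2.81], [-2.84, 2.84]. Speed limits (rad/s): [2.79, 2.79, 3.14, 3.14, 3.14, 3.14].

### API

Orientations are given as a unit quaternion [x, y, z, w].
In Python, from workcell import env, imaging, order gives the robot as it stands.
- The arm moves only by the tool step_arm, never from a script. Its argument "commands" is a list of rows, each an object of numbers: "dx", "dy", "dz": the shift along the world's x, y, z normalised to -1 to 1, where 1 is 100 mm; "roll": the turn about the world's z normalised to -1 to 1, where 1 is pi/4 rad. A call has exactly 10 rows; each row is the pose to reach, as a shift and turn from the pose commanded when the call began; what a row does not reach only later rows make up. A row lasts 1/12 s, in which the tool goes at most 41.7 mm and 7.16 degrees, less where a joint would pass 70% of its speed; a pose out of reach is approached as far as the arm can. A call with a number of a shift or a turn outside -1 to 1 is refused whole. A call with a gripper value outside its range is refused whole. "hand" is the opening, from -1 (shut) to 1 (fully open), set as the call begins (left out, the last holds). The fingers move at their own pace and stop on an object; the grip force is fixed at half the most. Time passes only in rows, so rows that repeat a pose let the fingers close, or fill a call up. It gives the time, the measured TCP pose, the force, the opening and the grip force at its end, in the units of the state.
- env.get_obs(): the state, without advancing time (a new reading comes with each control period).
- imaging.camera(name): name is "scene" or "top" or "wrist"; returns a dict with "color" (420x560x3 uint8, red, green, blue), "depth" (420x560 float32, mm along the optical axis (not along the pixel's ray), 0 where there is no reading), "mtx" (3x3 intrinsics, pixels), "k1" (the pictures are not rectified: a ray, as slopes to the right and down, at radius r is drawn at 1 + k1 r^2 times it, then the intrinsics apply), "R" (3x3) and "t" (3): a world point X has camera coordinates R X + t. Camera axes: x right, y down, z forward; pixel columns grow to the right and rows downward; lengths in mm; the calibration is good to about 2 mm. A picture is of the moment at which its call begins.
- order.sign_off(): hands the job in; it is judged then, once.
Trained networks look in a picture, given as the dict that the camera call returned (one of the last four; its "shot" number tells which), for a name from the list of things; names that differ only in an ending like _2 or _b are one class to them, and where a whole thing is asked for, a point or a joint stands for the part that bears it (a point fixed in the world has none). Each returns a list of dicts, best first, with "confidence" (0 to 1); they miss things now and then, are a little off and sometimes report something else, mostly with a low value. They report only what shows in the picture. A call takes as long as a camera call. They do not tell look-alikes from the thing itself.
- imaging.recognise(picture, label): "extent" ([left, top, width, height] in pixels, round what is visible of it).
The state is a dict: "t": time; "q": joint angles; "joint_vel": joint speeds; "joint_torque": joint torques, N m; "tool_pos": TCP position; "orientation": TCP orientation; "contact_force": force on the tool from outside, world axes, zero at the start; "ft_torque": the same for the moment, N m; "opening": finger opening in mm; "grip_force": force on a finger pad.
Only numpy, scipy, OpenCV 4.12 (cv2) and the standard library are available. Lean on these libraries where they do the work, as an engineer would, in place of code of your own. Each camera call takes 0.05 s, during which the arm holds its last target. There are 200 camera calls.

## Working session

There is one attempt and no reset: what is moved stays moved. The work goes in short steps, Python scripts to look and compute and a tool call to move; the robot and the scene stay as the last step left them, time stands still between calls to the robot, and variables do not carry over. Pictures are saved under pics/ and viewed, at most 10 in all, crops included, and the job is handed in when it is done.

Besides the shell and the picture viewer there is one more tool, called after "Request:" by a JSON object that holds its "op" and its "data". step_arm: Moves the arm, as the interface text tells. Scaled input: -1 to 1 covers 100 mm each way for a shift and pi/4 rad each way for a turn. Its arguments: {"type":"object","properties":{"commands":{"type":"array"},"hand":{"type":"number"}},"required":["commands"]}

```bash
ls; mkdir -p pics; cat > h.py <<'E'
import numpy as np, cv2
from workcell import env, imaging, order
def ray(p,uv):
    K=p["mtx"]; d=np.array([(uv[0]-K[0][2])/K[0][0],(uv[1]-K[1][2])/K[1][1]]); s=d.copy()
    for _ in range(20): s=d/(1+p["k1"]*(s@s))
    return s
def world(p,uv,z=None):
    """depth point, or z = given depth"""
    s=ray(p,uv); D=z if z is not None else float(p["depth"][int(round(uv[1])),int(round(uv[0]))])
    return np.array(p["R"]).T@(np.array([s[0]*D,s[1]*D,D])-np.array(p["t"]))
def proj(p,X):
    c=np.array(p["R"])@np.array(X,float)+np.array(p["t"]); s=c[:2]/c[2]; s=s*(1+p["k1"]*(s@s))
    K=p["mtx"]; return np.array([K[0][0]*s[0]+K[0][2],K[1][1]*s[1]+K[1][2]])
def cloud(p):
    h,w=p["depth"].shape; K=np.array(p["mtx"]); u,v=np.meshgrid(np.arange(w),np.arange(h))
    d=np.stack([(u-K[0,2])/K[0,0],(v-K[1,2])/K[1,1]],-1); s=d.copy()
    for _ in range(20): s=d/(1+p["k1"]*(s**2).sum(-1,keepdims=True))
    D=p["depth"][...,None]; c=np.concatenate([s*D,D],-1)
    W=(c-np.array(p["t"]))@np.array(p["R"]); W[p["depth"]<=0]=np.nan; return W
def save(p,n): cv2.imwrite(f"pics/{n}.png",cv2.cvtColor(p["color"],cv2.COLOR_RGB2BGR))
E
python3 - <<'E'
from h import *
np.set_printoptions(precision=1,suppress=True)
o=env.get_obs(); print(o["tool_pos"],o["orientation"],o["opening"])
for n in("scene","top"):
    p=imaging.camera(n); save(p,n+"0")
    print(n,"cam at",-np.array(p["R"]).T@np.array(p["t"]))
    for l in("flask","cork","lift","lever","head","erlenmeyer","bottle","jar"):
        for r in imaging.recognise(p,l)[:3]:
            e=r["extent"]; print(l,np.round(e),round(r["confidence"],2),world(p,(e[0]+e[2]/2,e[1]+e[3]/2)))
E
```

```text
pics
[ 236.3 -631.6  243.9] [ 1.   0.2 -0.  -0. ] 85.6821198014688
scene cam at [1670.7   51.5  949.3]
flask [312. 206.  24.  38.] 0.94 [423.7 149.4  69.6]
flask [357. 210.  26.  37.] 0.92 [468.8 275.5  93.5]
flask [316. 231.  27.  41.] 0.65 [553.7 158.1  74.9]
cork [348. 236.  41.  26.] 0.65 [480.9 277.1  29.9]
lift [168. 146. 127. 170.] 0.76 [ 369.9 -127.8    3.7]
lever [215. 249.  81.  20.] 0.74 [611.  -35.5  92.8]
lever [165. 144.  42.  49.] 0.36 [ 641.9 -184.8  372.9]
head [162. 143.  47.  50.] 0.69 [ 642.2 -185.   372.5]
erlenmeyer [132. 215.  31.  46.] 0.82 [ 496.1 -352.2   65. ]
bottle [409. 225.  27.  46.] 0.72 [1670.7   51.5  949.3]
jar [365. 255.  31.  43.] 0.66 [636.  286.6  62.6]
jar [356. 208.  27.  40.] 0.66 [472.1 273.8  96.3]
top cam at [ 221.9   39.9 1452.2]
flask [224. 236.  26.  21.] 0.87 [401.4 145.1  87.2]
flask [178. 223.  25.  26.] 0.76 [444.6 265.3  87.3]
flask [200. 265.  28.  25.] 0.66 [327.  213.4  68.6]
cork [178. 226.  28.  28.] 0.71 [434.9 263.   77.5]
lift [336. 151.  32.  38.] 0.66 [ 579.6 -185.6  102.1]
lift [257.  68. 121. 133.] 0.62 [ 725.6 -114.7   -0.5]
lever [259. 160.  74.  20.] 0.77 [621.7 -40.2   7. ]
head [345.  78.  38.  72.] 0.92 [ 627.7 -180.2  391.2]
erlenmeyer [403. 191.  32.  29.] 0.55 [ 464.5 -354.   102.4]
bottle [119. 206.  28.  30.] 0.94 [494.5 411.5 115.8]
jar [169. 167.  24.  31.] 0.72 [593.1 282.4  84.9]
```

```bash
python3 - <<'E'
import cv2
a=cv2.imread("pics/scene0.png")[120:320,110:450]; cv2.imwrite("pics/a.png",cv2.resize(a,None,fx=2.3,fy=2.3,interpolation=cv2.INTER_CUBIC))
a=cv2.imread("pics/top0.png")[40:320,90:450]; cv2.imwrite("pics/b.png",cv2.resize(a,None,fx=2.1,fy=2.1,interpolation=cv2.INTER_CUBIC))
E
```

```text
(no output)
```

View pics/a.png

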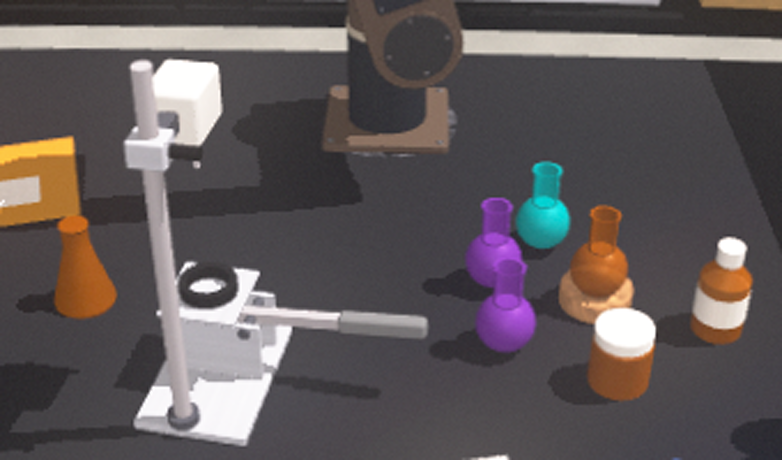

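View pics/b.png

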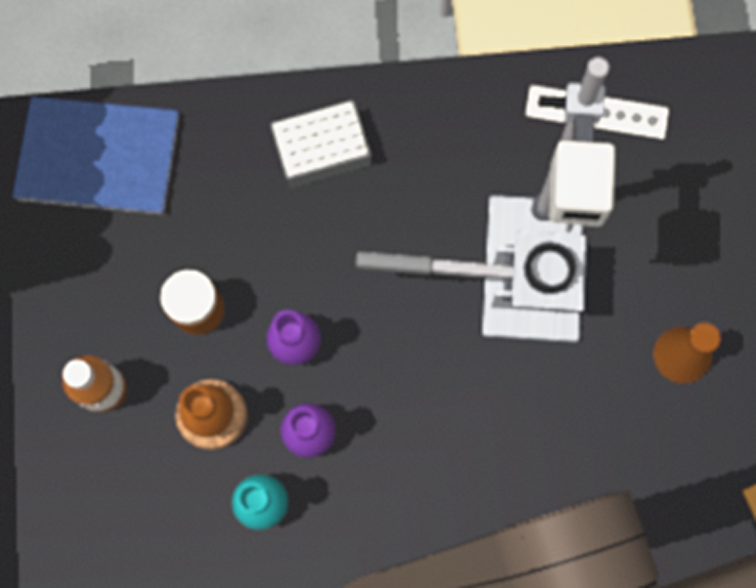

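```bash
python3 - <<'E'
from h import *
np.set_printoptions(precision=1,suppress=True)
W=[];C=[]
for n in("top","scene"):
    p=imaging.camera(n); w=cloud(p).reshape(-1,3); c=p["color"].reshape(-1,3).astype(float)
    def sel(x,y,z): return (abs(w[:,0]-x[0])<x[1])&(abs(w[:,1]-y[0])<y[1])&(w[:,2]>z[0])&(w[:,2]<z[1])
    print(n)
    m=sel((600,120),(-180,60),(99,111)); r=cv2.minAreaRect(w[m][:,:2].astype(np.float32)); print("platform",m.sum(),r,np.median(w[m],0))
    m=sel((600,120),(-180,60),(117,128)); q=w[m][:,:2].astype(np.float32); print("ring",m.sum(),cv2.minEnclosingCircle(q) if m.sum()>4 else 0,w[m][:,2].mean())
    m=sel((650,200),(-180,150),(6,18)); r=cv2.minAreaRect(w[m][:,:2].astype(np.float32)); print("foot",m.sum(),r)
    m=sel((640,80),(-30,90),(70,150)); q=w[m]; print("lever",m.sum(),q[q[:,1].argsort()][::max(1,m.sum()//12)])
    m=sel((650,120),(-180,60),(330,450)); r=cv2.minAreaRect(w[m][:,:2].astype(np.float32)); print("head",m.sum(),r,np.percentile(w[m][:,2],[5,50,95]))
    m=sel((445,60),(268,60),(20,28)); print("cork",m.sum(),cv2.minEnclosingCircle(w[m][:,:2].astype(np.float32)) if m.sum()>4 else 0)
    for a in((30,60),(60,85),(95,125),(125,145)):
        m=sel((445,55),(268,50),a); q=w[m]; print("flask",a,m.sum(),q.min(0) if m.sum() else 0,q.max(0) if m.sum() else 0)
p=imaging.camera("wrist"); print("wristcam",-np.array(p["R"]).T@np.array(p["t"]),np.array(p["R"]),p["mtx"][0][0])
E
```

```text
top
platform 864 ((616.4529418945312, -187.79747009277344), (90.3220443725586, 164.60549926757812), 80.74504089355469) [ 583.8 -182.   105.5]
ring 255 ((625.381591796875, -186.91578674316406), 72.97014617919922) 122.83504113237107
foot 1712 ((649.7770385742188, -179.94602966308594), (399.36669921875, 299.7868347167969), 0.02637770026922226)
lever 480 [[ 566.8 -119.9   90.4]
 [ 599.6 -107.    90.4]
 [ 594.8  -89.6   92.9]
 [ 596.6  -71.    82.5]
 [ 613.3  -52.9   90.7]
 [ 603.7  -35.2   89.9]
 [ 617.2  -19.8   97.9]
 [ 618.2   -6.1   99. ]
 [ 606.2    6.1   94.9]
 [ 622.2   21.   104. ]
 [ 609.1   33.2  104. ]
 [ 613.8   46.9   92.4]]
head 1698 ((639.9552612304688, -183.79757690429688), (71.21475219726562, 151.48165893554688), 86.42724609375) [354.  389.6 417.4]
cork 213 ((452.46673583984375, 279.3050231933594), 45.81270217895508)
flask (30, 60) 61 [407.4 235.   30. ] [494.7 314.7  59.8]
flask (60, 85) 324 [417.7 246.2  60.1] [487.1 310.6  85. ]
flask (95, 125) 53 [436.4 263.   95. ] [467.9 295.  124.9]
flask (125, 145) 82 [434.9 261.3 126.1] [471.9 298.  139.7]
scene
platform 485 ((6
[... 481 characters left out ...]
23.4   98.2]
 [ 605.2   -8.8   97.5]
 [ 618.1    4.7   98.5]
 [ 622.2   17.6   98.8]
 [ 627.    30.5   93.3]
 [ 630.6   43.3   90. ]
 [ 616.4   58.2  105.1]]
head 1606 ((644.3594360351562, -181.75393676757812), (70.142333984375, 150.16542053222656), 85.82471466064453) [342.3 378.4 430.2]
cork 225 ((455.5252685546875, 282.931884765625), 48.987300872802734)
flask (30, 60) 163 [429.  241.2  30. ] [498.5 313.9  60. ]
flask (60, 85) 262 [437.6 246.2  60.1] [493.1 314.5  84.4]
flask (95, 125) 126 [431.4 263.7  95.4] [474.2 298.5 125. ]
flask (125, 145) 97 [429.5 261.7 125. ] [474.3 299.1 137.9]
wristcam [ 305.6 -605.9  374.2] [[ 0.4 -0.9 -0. ]
 [-0.9 -0.3  0.3]
 [-0.3 -0.1 -1. ]] 307.3757665130998
```

Request:
{"op": "step_arm", "data": {"commands": [{"dx":0.07,"dy":0.1},{"dx":0.14,"dy":0.2},{"dx":0.21,"dy":0.3},{"dx":0.28,"dy":0.4},{"dx":0.35,"dy":0.5},{"dx":0.42,"dy":0.6},{"dx":0.49,"dy":0.7},{"dx":0.56,"dy":0.8},{"dx":0.63,"dy":0.9},{"dx":0.7,"dy":1.0}], "hand": 1}}

```text
invalid input
```

Request:
{"op": "step_arm", "data": {"commands": [{"dx":0.07,"dy":0.1},{"dx":0.14,"dy":0.2},{"dx":0.21,"dy":0.3},{"dx":0.28,"dy":0.4},{"dx":0.35,"dy":0.5},{"dx":0.42,"dy":0.6},{"dx":0.49,"dy":0.7},{"dx":0.56,"dy":0.8},{"dx":0.63,"dy":0.9},{"dx":0.7,"dy":1.0}]}}

```text
invalid input
```

Request:
{"op": "step_arm", "data": {"commands": [{"dx":0.07,"dy":0.1},{"dx":0.14,"dy":0.2},{"dx":0.21,"dy":0.3},{"dx":0.28,"dy":0.4},{"dx":0.35,"dy":0.5},{"dx":0.42,"dy":0.6},{"dx":0.49,"dy":0.7},{"dx":0.56,"dy":0.8},{"dx":0.63,"dy":0.9},{"dx":0.7,"dy":1.0}]}}

```text
invalid input
```

Request:
{"op": "step_arm", "data": {"commands": [{"dy":0.15},{"dy":0.3},{"dy":0.45},{"dy":0.6},{"dy":0.75},{"dy":0.9},{"dy":1.0},{"dy":1.0},{"dy":1.0},{"dy":1.0}]}}

```text
invalid input
```

Request:
{"op": "step_arm", "data": {"commands": [{"dx":0.07,"dy":0.1,"dz":0,"roll":0},{"dx":0.14,"dy":0.2,"dz":0,"roll":0},{"dx":0.21,"dy":0.3,"dz":0,"roll":0},{"dx":0.28,"dy":0.4,"dz":0,"roll":0},{"dx":0.35,"dy":0.5,"dz":0,"roll":0},{"dx":0.42,"dy":0.6,"dz":0,"roll":0},{"dx":0.49,"dy":0.7,"dz":0,"roll":0},{"dx":0.56,"dy":0.8,"dz":0,"roll":0},{"dx":0.63,"dy":0.9,"dz":0,"roll":0},{"dx":0.7,"dy":1.0,"dz":0,"roll":0}], "hand": 1}}

```text
t: 1.88
tool_pos: [307.1, -531.2, 245.4]
orientation: [0.984, 0.178, -0.0, 0.0]
contact_force: [-0.2, 0.2, -0.2]
opening: 85.4
grip_force: 0.0
```

Works with all keys. Continue past the lift.

Request:
{"op": "step_arm", "data": {"commands": [{"dx":0.07,"dy":0.2,"dz":0,"roll":0},{"dx":0.21,"dy":0.5,"dz":0,"roll":0},{"dx":0.35,"dy":0.8,"dz":0,"roll":0},{"dx":0.5,"dy":1.0,"dz":0,"roll":0},{"dx":0.7,"dy":1.0,"dz":0,"roll":0},{"dx":0.7,"dy":1.0,"dz":0,"roll":0},{"dx":0.7,"dy":1.0,"dz":0,"roll":0},{"dx":0.7,"dy":1.0,"dz":0,"roll":0},{"dx":0.7,"dy":1.0,"dz":0,"roll":0},{"dx":0.7,"dy":1.0,"dz":0,"roll":0}]}}

```text
t: 2.72
tool_pos: [375.7, -432.7, 245.2]
orientation: [0.984, 0.177, -0.0, -0.0]
contact_force: [0.1, 0.5, 0.7]
opening: 85.3
grip_force: 0.0
```

Request:
{"op": "step_arm", "data": {"commands": [{"dx":0.07,"dy":0.1,"dz":0,"roll":0},{"dx":0.14,"dy":0.2,"dz":0,"roll":0},{"dx":0.21,"dy":0.3,"dz":0,"roll":0},{"dx":0.28,"dy":0.4,"dz":0,"roll":0},{"dx":0.35,"dy":0.5,"dz":0,"roll":0},{"dx":0.42,"dy":0.6,"dz":0,"roll":0},{"dx":0.49,"dy":0.7,"dz":0,"roll":0},{"dx":0.56,"dy":0.8,"dz":0,"roll":0},{"dx":0.63,"dy":0.9,"dz":0,"roll":0},{"dx":0.7,"dy":1.0,"dz":0,"roll":0}]}}

```text
t: 3.55
tool_pos: [447.2, -331.1, 245.4]
orientation: [0.984, 0.178, 0.0, 0.0]
contact_force: [0.9, 0.4, -0.1]
opening: 85.4
grip_force: 0.0
```

Request:
{"op": "step_arm", "data": {"commands": [{"dx":0,"dy":0.15,"dz":0,"roll":0},{"dx":0,"dy":0.3,"dz":0,"roll":0},{"dx":0,"dy":0.45,"dz":0,"roll":0},{"dx":0,"dy":0.6,"dz":0,"roll":0},{"dx":0,"dy":0.75,"dz":0,"roll":0},{"dx":0,"dy":0.9,"dz":0,"roll":0},{"dx":0,"dy":1,"dz":0,"roll":0},{"dx":0,"dy":1,"dz":0,"roll":0},{"dx":0,"dy":1,"dz":0,"roll":0},{"dx":0,"dy":1,"dz":0,"roll":0}]}}

```text
t: 4.38
tool_pos: [446.5, -232.5, 245.5]
orientation: [0.984, 0.178, 0.0, 0.0]
contact_force: [0.3, 0.5, 0.3]
opening: 85.3
grip_force: 0.0
```

```bash
cat > m.py <<'E'
from h import *
import sys,pickle
np.set_printoptions(precision=1,suppress=True)
p=imaging.camera("wrist"); save(p,sys.argv[1]); pickle.dump(p,open(sys.argv[1]+".pkl","wb"))
for l in sys.argv[2:]:
    for r in imaging.recognise(p,l)[:2]:
        e=r["extent"]; print(l,np.round(e),round(r["confidence"],2),world(p,(e[0]+e[2]/2,e[1]+e[3]/2)))
o=env.get_obs(); print(o["t"],o["tool_pos"])
E
python3 m.py w1 lift head lever probe_tip ring_top
```

```text
lift [189.   0. 180. 134.] 0.84 [ 552.4 -194.6  115.8]
ring_top [205.   0. 157. 115.] 0.7 [ 559.  -195.2  122.9]
4.6833 [ 446.4 -232.7  245.2]
```

View pics/w1.png

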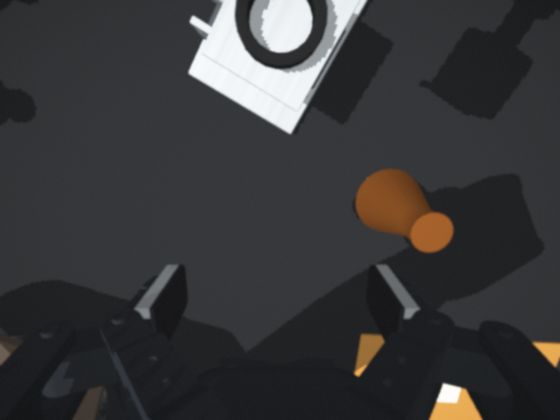

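Request:
{"op": "step_arm", "data": {"commands": [{"dx":0,"dy":0.1,"dz":0.1,"roll":0},{"dx":0,"dy":0.2,"dz":0.2,"roll":0},{"dx":0,"dy":0.3,"dz":0.3,"roll":0},{"dx":0,"dy":0.4,"dz":0.45,"roll":0},{"dx":0,"dy":0.5,"dz":0.6,"roll":0},{"dx":0,"dy":0.5,"dz":0.7,"roll":0},{"dx":0,"dy":0.5,"dz":0.8,"roll":0},{"dx":0,"dy":0.5,"dz":0.8,"roll":0},{"dx":0,"dy":0.5,"dz":0.8,"roll":0},{"dx":0,"dy":0.5,"dz":0.8,"roll":0}]}}

```text
t: 5.52
tool_pos: [446.1, -182.4, 324.6]
orientation: [0.984, 0.178, -0.0, -0.0]
contact_force: [-0.8, 0.4, 0.7]
opening: 85.2
grip_force: 0.0
```

```bash
cat > lift.py <<'E'
from h import *
import sys,pickle
from scipy.optimize import least_squares
np.set_printoptions(precision=2,suppress=True)
def ana(p,tag):
    w=cloud(p).reshape(-1,3); c=p["color"].reshape(-1,3).astype(int)
    near=(np.hypot(w[:,0]-590,w[:,1]+187)<80)
    bright=c.min(1)>110; dark=c.max(1)<70
    m=near&bright&(abs(w[:,2]-105)<5)
    r=cv2.minAreaRect(w[m][:,:2].astype(np.float32)); print(tag,"platform",m.sum(),r,w[m][:,2].mean())
    m=near&dark&(abs(w[:,2]-123)<4); q=w[m]; 
    f=lambda v: np.hypot(q[:,0]-v[0],q[:,1]-v[1])-29
    s=least_squares(f,[590,-187],loss="soft_l1"); rr=f(s.x)+29
    print("ring",m.sum(),s.x,np.percentile(rr,[2,50,98]),q[:,2].mean())
if __name__=="__main__":
    p=imaging.camera("wrist"); save(p,"w2"); pickle.dump(p,open("w2.pkl","wb")); ana(p,"wrist")
    ana(pickle.load(open("w1.pkl","rb")),"w1")
    for n in("top","scene"):
        p=imaging.camera(n); pickle.dump(p,open(n+".pkl","wb")); ana(p,n)
        w=cloud(p).reshape(-1,3); c=p["color"].reshape(-1,3).astype(int)
        m=(c.min(1)>60)&(abs(w[:,0]-620)<60)&(w[:,1]>-90)&(w[:,1]<120)&(w[:,2]>60)
        q=w[m]; print("lever",m.sum(),np.polyfit(q[:,1],q[:,0],1),np.polyfit(q[:,1],q[:,2],1),q[:,1].max())
        m=(c.min(1)>130)&(abs(w[:,0]-620)<90)&(abs(w[:,1]+187)<90)&(w[:,2]>290)
        q=w[m]; h=np.percentile(q[:,2],[1,99]); t=q[q[:,2]>h[1]-25]; print("head z",h,cv2.minAreaRect(q[:,:2].astype(np.float32)))
    for l in ("head","lever","lift"): print(l,[ (np.round(r["extent"]),r["confidence"]) for r in imaging.recognise(p,l)[:1]])
E
python3 lift.py
```

```text
wrist platform 6808 ((584.2989501953125, -183.52853393554688), (90.36136627197266, 100.93952941894531), 80.87763214111328) 105.26832451871657
ring 1682 [ 583.23 -183.23] [24.45 28.52 32.5 ] 123.0836773112286
w1 platform 8350 ((580.6142578125, -182.706787109375), (90.440673828125, 92.89286804199219), 80.7425765991211) 105.2523559893723
ring 2038 [ 583.4  -184.04] [24.18 28.64 32.71] 123.04657885641605
top platform 568 ((586.1677856445312, -180.51597595214844), (85.3551025390625, 102.12603759765625), 80.33623504638672) 105.52945529450531
ring 88 [ 582.16 -183.25] [24.77 28.93 32.05] 123.4027952020123
lever 414 [  0.15 613.63] [ 0.09 97.55] 65.87704980421803
head z [306.16 450.93] ((637.8859252929688, -186.0507354736328), (69.20167541503906, 144.1246337890625), 89.32628631591797)
scene platform 419 ((585.4011840820312, -182.291259765625), (93.1336669921875, 104.5198974609375), 81.21769714355469) 105.76143103235619
ring 128 [ 589.01 -181.45] [24.16 29.01 35.67] 122.93173880157181
lever 546 [  0.18 618.95] [ 0.08 94.72] 66.1708716072372
head z [294.11 450.98] ((641.719970703125, -185.76852416992188), (61.85151290893555, 141.46739196777344), 85.26242065429688)
head [(array([166., 143.,  44.,  52.]), 0.96)]
lever [(array([215., 251.,  80.,  20.]), 0.86)]
lift [(array([170., 146., 124., 170.]), 0.81)]
```

View pics/w2.png

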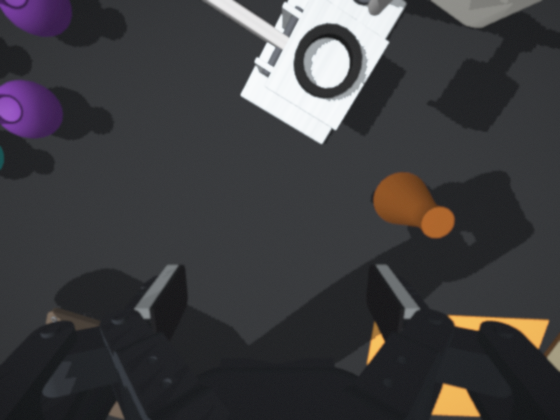

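Request:
{"op": "step_arm", "data": {"commands": [{"dx":0,"dy":0.1,"dz":0,"roll":0.1},{"dx":0,"dy":0.2,"dz":0,"roll":0.2},{"dx":0,"dy":0.3,"dz":0,"roll":0.3},{"dx":0,"dy":0.4,"dz":0,"roll":0.4},{"dx":0,"dy":0.5,"dz":0,"roll":0.5},{"dx":0,"dy":0.6,"dz":0,"roll":0.6},{"dx":0,"dy":0.7,"dz":0,"roll":0.7},{"dx":0,"dy":0.8,"dz":0,"roll":0.8},{"dx":0,"dy":0.9,"dz":0,"roll":0.9},{"dx":0,"dy":1,"dz":0,"roll":1}]}}

```text
t: 6.65
tool_pos: [446.3, -81.8, 325.1]
orientation: [0.84, 0.543, -0.0, -0.0]
contact_force: [0.1, 1.6, -0.5]
opening: 85.6
grip_force: 0.0
```

Request:
{"op": "step_arm", "data": {"commands": [{"dx":0,"dy":0.1,"dz":0,"roll":0.1},{"dx":0,"dy":0.2,"dz":0,"roll":0.2},{"dx":0,"dy":0.3,"dz":0,"roll":0.3},{"dx":0,"dy":0.4,"dz":0,"roll":0.4},{"dx":0,"dy":0.5,"dz":0,"roll":0.5},{"dx":0,"dy":0.6,"dz":0,"roll":0.6},{"dx":0,"dy":0.7,"dz":0,"roll":0.7},{"dx":0,"dy":0.8,"dz":0,"roll":0.8},{"dx":0,"dy":0.9,"dz":0,"roll":0.9},{"dx":0,"dy":1,"dz":0,"roll":1}]}}

```text
t: 7.48
tool_pos: [446.3, 18.2, 325.1]
orientation: [0.568, 0.823, -0.0, -0.0]
contact_force: [-0.1, 0.6, 0.2]
opening: 85.2
grip_force: 0.0
```

Request:
{"op": "step_arm", "data": {"commands": [{"dx":0,"dy":0.1,"dz":0,"roll":0.1},{"dx":0,"dy":0.2,"dz":0,"roll":0.2},{"dx":0,"dy":0.3,"dz":0,"roll":0.3},{"dx":0,"dy":0.4,"dz":0,"roll":0.4},{"dx":0,"dy":0.5,"dz":0,"roll":0.5},{"dx":0,"dy":0.6,"dz":0,"roll":0.6},{"dx":0,"dy":0.7,"dz":0,"roll":0.7},{"dx":0,"dy":0.8,"dz":0,"roll":0.8},{"dx":0,"dy":0.9,"dz":0,"roll":0.9},{"dx":0,"dy":1,"dz":0,"roll":1}]}}

```text
t: 8.32
tool_pos: [446.4, 118.2, 325.1]
orientation: [0.21, 0.978, -0.0, -0.0]
contact_force: [-0.4, 0.8, 0.4]
opening: 85.5
grip_force: 0.0
```

Request:
{"op": "step_arm", "data": {"commands": [{"dx":0,"dy":0.1,"dz":0,"roll":0.04},{"dx":0,"dy":0.2,"dz":0,"roll":0.08},{"dx":0,"dy":0.3,"dz":0,"roll":0.12},{"dx":0,"dy":0.4,"dz":0,"roll":0.16},{"dx":0,"dy":0.5,"dz":0,"roll":0.2},{"dx":0,"dy":0.7,"dz":0,"roll":0.24},{"dx":0,"dy":0.85,"dz":0,"roll":0.28},{"dx":0,"dy":1,"dz":0,"roll":0.34},{"dx":0,"dy":1,"dz":0,"roll":0.34},{"dx":0,"dy":1,"dz":0,"roll":0.34}]}}

```text
t: 9.15
tool_pos: [446.3, 218.4, 325.2]
orientation: [0.08, 0.997, -0.0, -0.0]
contact_force: [0.0, -0.5, 0.4]
opening: 85.3
grip_force: 0.0
```

```bash
cat > fl.py <<'E'
from h import *
import sys,pickle
from scipy.optimize import least_squares
np.set_printoptions(precision=2,suppress=True)
tag=sys.argv[1]; p=imaging.camera("wrist"); save(p,tag); pickle.dump(p,open(tag+".pkl","wb"))
w=cloud(p).reshape(-1,3); c=p["color"].reshape(-1,3).astype(int)
near=(np.hypot(w[:,0]-453,w[:,1]-279)<60)
m=near&(w[:,2]>60); q=w[m]; print(m.sum(), np.histogram(q[:,2],bins=range(60,150,10)))
def circ(zr,r,rm):
    q=w[near&(w[:,2]>zr[0])&(w[:,2]<zr[1])]
    q=q[np.hypot(q[:,0]-453,q[:,1]-279)<rm]
    if len(q)<8: print(zr,"few"); return
    s=least_squares(lambda v:np.hypot(q[:,0]-v[0],q[:,1]-v[1])-r,[453,279],loss="soft_l1"); print(zr,len(q),s.x,q[:,2].max())
circ((130,140),16.5,30); circ((90,125),17,35); circ((20,28),35,60)
q=w[near&(w[:,2]>35)&(w[:,2]<80)]
if len(q)>30:
    s=least_squares(lambda v:np.linalg.norm(q-v,axis=1)-36,[453,279,52],loss="soft_l1"); print("bulb",len(q),s.x)
o=env.get_obs(); print(o["t"],np.array(o["tool_pos"]),np.array(o["orientation"]),np.array(o["q"]))
E
python3 fl.py f1
```

```text
26033 (array([376, 643, 524, 110, 112, 125,  88, 455]), array([ 60,  70,  80,  90, 100, 110, 120, 130, 140]))
(130, 140) 455 [451.7  278.99] 135.71316082755106
(90, 125) 389 [450.   277.95] 124.76375947236063
(20, 28) 972 [447.6  276.84] 27.83806861368506
bulb 1125 [452.29 279.32  51.56]
9.2 [446.31 217.9  325.17] [ 0.08  1.   -0.   -0.  ] [ 0.25 -0.17  1.91 -0.    1.4  -1.16]
```

Request:
{"op": "step_arm", "data": {"commands": [{"dx":0.01,"dy":0.1,"dz":0,"roll":0},{"dx":0.02,"dy":0.2,"dz":0,"roll":0},{"dx":0.03,"dy":0.35,"dz":-0.1,"roll":0},{"dx":0.05,"dy":0.5,"dz":-0.3,"roll":0},{"dx":0.057,"dy":0.613,"dz":-0.5,"roll":0},{"dx":0.057,"dy":0.613,"dz":-0.7,"roll":0},{"dx":0.057,"dy":0.613,"dz":-0.85,"roll":0},{"dx":0.057,"dy":0.613,"dz":-1,"roll":0},{"dx":0.057,"dy":0.613,"dz":-1,"roll":0},{"dx":0.057,"dy":0.613,"dz":-1,"roll":0}]}}

```text
t: 10.03
tool_pos: [451.7, 279.2, 224.6]
orientation: [0.08, 0.997, -0.0, -0.001]
contact_force: [0.2, -0.1, 0.6]
opening: 85.7
grip_force: 0.0
```

Request:
{"op": "step_arm", "data": {"commands": [{"dx":0,"dy":0,"dz":-0.1,"roll":0},{"dx":0,"dy":0,"dz":-0.2,"roll":0},{"dx":0,"dy":0,"dz":-0.3,"roll":0},{"dx":0,"dy":0,"dz":-0.4,"roll":0},{"dx":0,"dy":0,"dz":-0.5,"roll":0},{"dx":0,"dy":0,"dz":-0.6,"roll":0},{"dx":0,"dy":0,"dz":-0.7,"roll":0},{"dx":0,"dy":0,"dz":-0.8,"roll":0},{"dx":0,"dy":0,"dz":-0.9,"roll":0},{"dx":0,"dy":0,"dz":-1,"roll":0}]}}

```text
t: 10.87
tool_pos: [452.1, 279.1, 124.2]
orientation: [0.08, 0.997, -0.0, -0.0]
contact_force: [0.8, 0.3, -0.1]
opening: 85.0
grip_force: 0.0
```

Request:
{"op": "step_arm", "data": {"commands": [{"dx":0,"dy":0,"dz":-0.03,"roll":0},{"dx":0,"dy":0,"dz":-0.06,"roll":0},{"dx":0,"dy":0,"dz":-0.1,"roll":0},{"dx":0,"dy":0,"dz":-0.1,"roll":0},{"dx":0,"dy":0,"dz":-0.1,"roll":0},{"dx":0,"dy":0,"dz":-0.1,"roll":0},{"dx":0,"dy":0,"dz":-0.1,"roll":0},{"dx":0,"dy":0,"dz":-0.1,"roll":0},{"dx":0,"dy":0,"dz":-0.1,"roll":0},{"dx":0,"dy":0,"dz":-0.1,"roll":0}], "hand": -1}}

```text
t: 11.7
tool_pos: [452.2, 279.1, 115.5]
orientation: [0.08, 0.997, 0.0, 0.0]
contact_force: [-0.1, -0.6, 0.0]
opening: 31.7
grip_force: 59.4
```

Request:
{"op": "step_arm", "data": {"commands": [{"dx":-0.023,"dy":0.004,"dz":-0.002,"roll":0},{"dx":-0.045,"dy":0.007,"dz":-0.004,"roll":0},{"dx":-0.068,"dy":0.011,"dz":-0.007,"roll":0},{"dx":-0.091,"dy":0.015,"dz":-0.01,"roll":0},{"dx":-0.114,"dy":0.018,"dz":-0.014,"roll":0},{"dx":-0.136,"dy":0.022,"dz":-0.018,"roll":0},{"dx":-0.158,"dy":0.025,"dz":-0.022,"roll":0},{"dx":-0.181,"dy":0.029,"dz":-0.027,"roll":0},{"dx":-0.203,"dy":0.033,"dz":-0.033,"roll":0},{"dx":-0.224,"dy":0.036,"dz":-0.039,"roll":0}]}}

```text
t: 12.53
tool_pos: [436.7, 282.5, 117.5]
orientation: [0.079, 0.997, 0.0, 0.009]
contact_force: [6.8, -6.8, 16.3]
opening: 31.8
grip_force: 60.5
```

```bash
cat > tilt.py <<'E'
from h import *
import sys
from scipy.optimize import least_squares
np.set_printoptions(precision=2,suppress=True)
# flask axis from amber pixels near the tool, scene+top+wrist clouds
o=env.get_obs(); tp=np.array(o["tool_pos"]); c0=np.array(eval(sys.argv[1])) if len(sys.argv)>1 else tp-[0,0,50]
Q=[]
for n in("scene","top","wrist"):
    p=imaging.camera(n); save(p,"t_"+n); w=cloud(p).reshape(-1,3); h=cv2.cvtColor(p["color"],cv2.COLOR_RGB2HSV).reshape(-1,3).astype(int)
    m=(h[:,0]<16)&(h[:,1]>150)&(h[:,2]>60)&(np.linalg.norm(w-c0,axis=1)<100); print(n,m.sum())
    Q.append(w[m])
Q=np.vstack(Q)
def res(v):
    c=v[:3]; a=np.array([v[3],v[4],1]); a/=np.linalg.norm(a); d=Q-c; t=d@a
    r=np.linalg.norm(d-np.outer(t,a),axis=1)
    return np.where(t<30,np.linalg.norm(d,axis=1)-36,np.where(t<78,r-17,np.minimum(abs(r-17),8)))
b=None
for tx in(-.8,-.4,0,.4):
  s=least_squares(res,[*c0,tx,0],loss="soft_l1",f_scale=2)
  if b is None or s.cost<b.cost:b=s
print("bulb",b.x[:3],"tilt",np.arctan(np.hypot(*b.x[3:])),"dir",b.x[3:],"medres",np.median(abs(res(b.x))),len(Q)); print("force",o["contact_force"],tp,o["opening"],o["grip_force"],o["t"])
E
python3 tilt.py "[452,279,52]"
```

```text
scene 633
top 6
wrist 10317
bulb [445.91 281.    53.89] tilt 0.15843349216325733 dir [-0.16  0.03] medres 1.132134478018373 10956
force [ 6.85 -6.77 16.33] [436.65 282.46 117.53] 31.798311119667236 60.48899006797001 12.5333
```

Request:
{"op": "step_arm", "data": {"commands": [{"dx":-0.022,"dy":0.003,"dz":-0.012,"roll":0},{"dx":-0.043,"dy":0.007,"dz":-0.025,"roll":0},{"dx":-0.064,"dy":0.01,"dz":-0.037,"roll":0},{"dx":-0.085,"dy":0.013,"dz":-0.05,"roll":0},{"dx":-0.105,"dy":0.017,"dz":-0.063,"roll":0},{"dx":-0.125,"dy":0.02,"dz":-0.077,"roll":0},{"dx":-0.145,"dy":0.023,"dz":-0.092,"roll":0},{"dx":-0.163,"dy":0.026,"dz":-0.107,"roll":0},{"dx":-0.181,"dy":0.029,"dz":-0.123,"roll":0},{"dx":-0.199,"dy":0.032,"dz":-0.14,"roll":0}]}}

```text
t: 13.52
tool_pos: [426.3, 286.1, 116.0]
orientation: [0.076, 0.997, -0.0, 0.019]
contact_force: [4.2, -22.0, 62.4]
opening: 31.4
grip_force: 71.1
```

```bash
python3 tilt.py "[446,280,53]"
```

```text
scene 641
top 36
wrist 9323
bulb [443.31 282.49  54.78] tilt 0.26527512270330944 dir [-0.26  0.06] medres 1.088592680333785 10000
force [  4.22 -21.97  62.44] [426.3  286.09 115.97] 31.367650680277603 71.05768951787468 13.5167
```

Request:
{"op": "step_arm", "data": {"commands": [{"dx":0,"dy":0,"dz":0.05,"roll":0},{"dx":0,"dy":0,"dz":0.1,"roll":0},{"dx":0,"dy":0,"dz":0.1,"roll":0},{"dx":0,"dy":0,"dz":0.1,"roll":0},{"dx":0,"dy":0,"dz":0.1,"roll":0},{"dx":0,"dy":0,"dz":0.1,"roll":0},{"dx":0,"dy":0,"dz":0.1,"roll":0},{"dx":0,"dy":0,"dz":0.1,"roll":0},{"dx":0,"dy":0,"dz":0.1,"roll":0},{"dx":0,"dy":0,"dz":0.1,"roll":0}], "hand": -0.24}}

```text
t: 14.5
tool_pos: [411.8, 287.2, 111.0]
orientation: [0.08, 0.997, 0.002, 0.002]
contact_force: [-2.2, -1.2, 11.5]
opening: 32.8
grip_force: 7.9
```

```bash
python3 tilt.py "[446,280,53]"
```

```text
scene 644
top 57
wrist 5402
bulb [439.49 283.74  55.53] tilt 0.4206151258284054 dir [-0.44  0.06] medres 0.9534578084227157 6103
force [-2.2  -1.18 11.53] [411.79 287.17 111.02] 32.80009408581745 7.878914187604096 14.5
```

Request:
{"op": "step_arm", "data": {"commands": [{"dx":0,"dy":0,"dz":-0.01,"roll":0},{"dx":0,"dy":0,"dz":-0.02,"roll":0},{"dx":0,"dy":0,"dz":-0.03,"roll":0},{"dx":0,"dy":0,"dz":-0.04,"roll":0},{"dx":0,"dy":0,"dz":-0.05,"roll":0},{"dx":0,"dy":0,"dz":-0.06,"roll":0},{"dx":0,"dy":0,"dz":-0.07,"roll":0},{"dx":0,"dy":0,"dz":-0.08,"roll":0},{"dx":0,"dy":0,"dz":-0.09,"roll":0},{"dx":0,"dy":0,"dz":-0.09,"roll":0}], "hand": -0.233}}

```text
t: 15.48
tool_pos: [409.7, 285.8, 98.1]
orientation: [0.08, 0.997, -0.0, -0.0]
contact_force: [1.0, 0.1, -0.2]
opening: 32.6
grip_force: 0.0
```

```bash
python3 tilt.py "[446,280,53]"
```

```text
scene 629
top 119
wrist 6938
bulb [452.48 279.09  52.36] tilt 0.06573445426711326 dir [-0.01 -0.07] medres 0.37843315494368035 7686
force [ 0.97  0.11 -0.22] [409.65 285.8   98.1 ] 32.588120836640314 0.0 15.4833
```

Request:
{"op": "step_arm", "data": {"commands": [{"dx":0,"dy":0,"dz":0.05,"roll":0},{"dx":0,"dy":0,"dz":0.1,"roll":0},{"dx":0,"dy":0,"dz":0.17,"roll":0},{"dx":0,"dy":0,"dz":0.17,"roll":0},{"dx":0,"dy":0,"dz":0.17,"roll":0},{"dx":0.1,"dy":-0.015,"dz":0.17,"roll":0},{"dx":0.2,"dy":-0.03,"dz":0.17,"roll":0},{"dx":0.3,"dy":-0.045,"dz":0.17,"roll":0},{"dx":0.425,"dy":-0.066,"dz":0.17,"roll":0},{"dx":0.425,"dy":-0.066,"dz":0.17,"roll":0}], "hand": 1}}

```text
t: 16.47
tool_pos: [455.3, 278.8, 115.8]
orientation: [0.081, 0.997, 0.0, 0.001]
contact_force: [0.2, 0.8, -0.5]
opening: 85.6
grip_force: 0.0
```

Request:
{"op": "step_arm", "data": {"commands": [{"dx":0,"dy":0,"dz":0,"roll":0},{"dx":0,"dy":0,"dz":0,"roll":0},{"dx":0,"dy":0,"dz":0,"roll":0},{"dx":0,"dy":0,"dz":0,"roll":0},{"dx":0,"dy":0,"dz":0,"roll":0},{"dx":0,"dy":0,"dz":0,"roll":0},{"dx":0,"dy":0,"dz":0,"roll":0},{"dx":0,"dy":0,"dz":0,"roll":0},{"dx":0,"dy":0,"dz":0,"roll":0},{"dx":0,"dy":0,"dz":0,"roll":0}], "hand": -0.245}}

```text
t: 17.3
tool_pos: [452.0, 279.1, 115.2]
orientation: [0.08, 0.997, -0.0, -0.0]
contact_force: [-0.0, -0.3, -0.4]
opening: 32.5
grip_force: 19.5
```

Request:
{"op": "step_arm", "data": {"commands": [{"dx":-0.03,"dy":0.005,"dz":-0.01,"roll":0},{"dx":-0.06,"dy":0.01,"dz":-0.022,"roll":0},{"dx":-0.09,"dy":0.015,"dz":-0.03,"roll":0},{"dx":-0.12,"dy":0.02,"dz":-0.038,"roll":0},{"dx":-0.15,"dy":0.024,"dz":-0.046,"roll":0},{"dx":-0.18,"dy":0.029,"dz":-0.055,"roll":0},{"dx":-0.21,"dy":0.034,"dz":-0.065,"roll":0},{"dx":-0.24,"dy":0.039,"dz":-0.075,"roll":0},{"dx":-0.27,"dy":0.043,"dz":-0.085,"roll":0},{"dx":-0.292,"dy":0.047,"dz":-0.09,"roll":0}], "hand": -0.243}}

```text
t: 18.13
tool_pos: [430.0, 284.7, 114.1]
orientation: [0.079, 0.997, 0.001, 0.009]
contact_force: [2.6, -7.4, 23.2]
opening: 32.6
grip_force: 21.7
```

```bash
python3 tilt.py "[446,280,53]"
```

```text
scene 642
top 17
wrist 9983
bulb [445.42 281.89  54.69] tilt 0.2323869778514621 dir [-0.23  0.05] medres 1.1282838395087698 10642
force [ 2.65 -7.37 23.18] [430.   284.66 114.12] 32.58770120848352 21.712678363062423 18.1333
```

Request:
{"op": "step_arm", "data": {"commands": [{"dx":0,"dy":0,"dz":0,"roll":0},{"dx":0,"dy":0,"dz":0,"roll":0},{"dx":0,"dy":0,"dz":0,"roll":0},{"dx":-0.01,"dy":0.002,"dz":0,"roll":0},{"dx":-0.02,"dy":0.003,"dz":-0.005,"roll":0},{"dx":-0.03,"dy":0.005,"dz":-0.01,"roll":0},{"dx":-0.04,"dy":0.006,"dz":-0.015,"roll":0},{"dx":-0.05,"dy":0.008,"dz":-0.02,"roll":0},{"dx":-0.06,"dy":0.01,"dz":-0.025,"roll":0},{"dx":-0.06,"dy":0.01,"dz":-0.025,"roll":0}], "hand": -0.24}}

```text
t: 19.12
tool_pos: [425.1, 285.8, 113.3]
orientation: [0.079, 0.997, 0.001, 0.01]
contact_force: [1.2, -8.0, 27.2]
opening: 32.4
grip_force: 24.9
```

```bash
python3 tilt.py "[446,280,53]"
```

```text
scene 649
top 34
wrist 9130
bulb [443.44 282.3   53.91] tilt 0.2685365687227791 dir [-0.27  0.06] medres 1.1298259151624706 9813
force [ 1.17 -7.98 27.22] [425.09 285.83 113.25] 32.423855324846684 24.903054484607594 19.1167
```

Request:
{"op": "step_arm", "data": {"commands": [{"dx":0,"dy":0,"dz":0,"roll":0},{"dx":0,"dy":0,"dz":0,"roll":0},{"dx":0,"dy":0,"dz":0,"roll":0},{"dx":0,"dy":0,"dz":0,"roll":0},{"dx":0,"dy":0,"dz":0,"roll":0},{"dx":0,"dy":0,"dz":0,"roll":0},{"dx":0,"dy":0,"dz":0,"roll":0},{"dx":0,"dy":0,"dz":0,"roll":0},{"dx":0,"dy":0,"dz":0,"roll":0},{"dx":0,"dy":0,"dz":0,"roll":0}], "hand": -0.237}}

```text
t: 20.1
tool_pos: [425.1, 285.8, 113.2]
orientation: [0.079, 0.997, 0.001, 0.01]
contact_force: [2.1, -8.2, 27.9]
opening: 32.9
grip_force: 22.1
```

```bash
python3 tilt.py "[446,280,53]"
```

```text
scene 647
top 31
wrist 9134
bulb [444.23 282.09  55.48] tilt 0.2848994166149645 dir [-0.29  0.06] medres 1.0667071033720017 9812
force [ 2.09 -8.21 27.91] [425.13 285.84 113.23] 32.88559715857272 22.052509502227764 20.1
```

Request:
{"op": "step_arm", "data": {"commands": [{"dx":0,"dy":0,"dz":0,"roll":0},{"dx":0,"dy":0,"dz":0,"roll":0},{"dx":0,"dy":0,"dz":0,"roll":0},{"dx":0,"dy":0,"dz":0,"roll":0},{"dx":0,"dy":0,"dz":0,"roll":0},{"dx":0,"dy":0,"dz":0,"roll":0},{"dx":0,"dy":0,"dz":0,"roll":0},{"dx":0,"dy":0,"dz":0,"roll":0},{"dx":0,"dy":0,"dz":0,"roll":0},{"dx":0,"dy":0,"dz":0,"roll":0}], "hand": -0.231}}

```text
t: 21.08
tool_pos: [423.6, 286.3, 112.2]
orientation: [0.079, 0.997, 0.002, 0.008]
contact_force: [-0.2, -5.0, 25.0]
opening: 32.8
grip_force: 16.1
```

```bash
python3 tilt.py "[446,280,53]"
```

```text
scene 645
top 33
wrist 8984
bulb [443.08 282.6   53.94] tilt 0.2817727099699807 dir [-0.28  0.06] medres 1.146014749078601 9662
force [-0.21 -5.01 25.05] [423.65 286.34 112.16] 32.82534571443682 16.092513803159818 21.0833
```

Request:
{"op": "step_arm", "data": {"commands": [{"dx":0,"dy":0,"dz":0.03,"roll":0},{"dx":-0.02,"dy":0.003,"dz":0.06,"roll":0},{"dx":-0.04,"dy":0.006,"dz":0.06,"roll":0},{"dx":-0.06,"dy":0.01,"dz":0.055,"roll":0},{"dx":-0.08,"dy":0.013,"dz":0.05,"roll":0},{"dx":-0.1,"dy":0.016,"dz":0.045,"roll":0},{"dx":-0.12,"dy":0.019,"dz":0.04,"roll":0},{"dx":-0.14,"dy":0.022,"dz":0.03,"roll":0},{"dx":-0.14,"dy":0.022,"dz":0.03,"roll":0},{"dx":-0.14,"dy":0.022,"dz":0.03,"roll":0}], "hand": -0.231}}

```text
t: 22.07
tool_pos: [402.8, 287.2, 106.7]
orientation: [0.08, 0.997, -0.0, -0.0]
contact_force: [0.2, 0.3, 0.7]
opening: 32.6
grip_force: 0.0
```

```bash
python3 tilt.py "[446,280,53]"
```

```text
scene 631
top 169
wrist 6527
bulb [452.32 279.13  52.14] tilt 0.06644537530585053 dir [-0.01 -0.07] medres 0.379552136804584 7327
force [0.16 0.32 0.68] [402.83 287.19 106.65] 32.64278075074868 0.0 22.0667
```

Request:
{"op": "step_arm", "data": {"commands": [{"dx":0,"dy":0,"dz":0.08,"roll":0},{"dx":0,"dy":0,"dz":0.08,"roll":0},{"dx":0,"dy":0,"dz":0.08,"roll":0},{"dx":0,"dy":0,"dz":0.08,"roll":0},{"dx":0,"dy":0,"dz":0.08,"roll":0},{"dx":0.1,"dy":-0.015,"dz":0.08,"roll":0},{"dx":0.2,"dy":-0.03,"dz":0.08,"roll":0},{"dx":0.3,"dy":-0.05,"dz":0.08,"roll":0},{"dx":0.436,"dy":-0.07,"dz":0.08,"roll":0},{"dx":0.436,"dy":-0.07,"dz":0.08,"roll":0}], "hand": 1}}

```text
t: 23.05
tool_pos: [450.0, 279.7, 115.5]
orientation: [0.081, 0.997, 0.0, 0.001]
contact_force: [-0.0, -0.3, -0.4]
opening: 85.4
grip_force: 0.0
```

Request:
{"op": "step_arm", "data": {"commands": [{"dx":0,"dy":0,"dz":0,"roll":0},{"dx":0,"dy":0,"dz":0,"roll":0},{"dx":0,"dy":0,"dz":0,"roll":0},{"dx":0,"dy":0,"dz":0,"roll":0},{"dx":0,"dy":0,"dz":0,"roll":0},{"dx":0,"dy":0,"dz":0,"roll":0},{"dx":0,"dy":0,"dz":0,"roll":0},{"dx":0,"dy":0,"dz":0.1,"roll":0},{"dx":0,"dy":0,"dz":0.3,"roll":0},{"dx":0,"dy":0,"dz":0.6,"roll":0}], "hand": -1}}

```text
t: 23.88
tool_pos: [444.4, 279.4, 172.7]
orientation: [0.08, 0.997, -0.001, -0.003]
contact_force: [0.2, 0.8, -1.5]
opening: 31.6
grip_force: 59.2
```

```bash
python3 - <<'E'
from h import *
from scipy.optimize import least_squares
np.set_printoptions(precision=1,suppress=True)
import pickle
for n in("top","scene"):
    p=imaging.camera(n); save(p,"j_"+n); w=cloud(p).reshape(-1,3); c=p["color"].reshape(-1,3).astype(int)
    m=(np.hypot(w[:,0]-597,w[:,1]-283)<60)&(c.min(1)>120)&(abs(w[:,2]-80)<5); q=w[m]
    print(n,"lid",m.sum(),cv2.minEnclosingCircle(q[:,:2].astype(np.float32)),q[:,2].mean())
    h=cv2.cvtColor(p["color"],cv2.COLOR_RGB2HSV).reshape(-1,3).astype(int)
    m=(h[:,0]>135)&(h[:,0]<160)&(h[:,1]>90)&(w[:,0]>490)&(w[:,2]>30)&(w[:,2]<140); q=w[m]; print("purple",m.sum(),q.min(0),q.max(0))
o=env.get_obs();print(o["tool_pos"],o["opening"],o["grip_force"],o["t"])
# probe tip: points below the head on lift axis
    
E
```

```text
top lid 366 ((602.0712890625, 290.2436218261719), 33.988704681396484) 80.6975266999138
purple 509 [507.1 125.2  30.3] [574.4 194.1 123.7]
scene lid 342 ((603.7869873046875, 293.0906677246094), 36.50167465209961) 81.45387012322975
purple 684 [521.3 124.2  30.2] [581.5 195.5 122.8]
[449.8 281.6 180.7] 32.01339802331058 59.22825867484789 23.9833
```

Request:
{"op": "step_arm", "data": {"commands": [{"dx":0.1,"dy":0,"dz":0.2,"roll":0},{"dx":0.2,"dy":0,"dz":0.35,"roll":0},{"dx":0.3,"dy":0,"dz":0.35,"roll":0},{"dx":0.4,"dy":0,"dz":0.35,"roll":0},{"dx":0.5,"dy":0,"dz":0.35,"roll":0},{"dx":0.6,"dy":0,"dz":0.35,"roll":0},{"dx":0.7,"dy":0,"dz":0.35,"roll":0},{"dx":0.8,"dy":0,"dz":0.35,"roll":0},{"dx":0.9,"dy":0,"dz":0.35,"roll":0},{"dx":1,"dy":0,"dz":0.35,"roll":0}]}}

```text
t: 24.82
tool_pos: [547.6, 280.1, 209.4]
orientation: [0.08, 0.997, -0.0, -0.0]
contact_force: [0.2, -0.1, -2.2]
opening: 31.9
grip_force: 59.4
```

Request:
{"op": "step_arm", "data": {"commands": [{"dx":0.1,"dy":0,"dz":0,"roll":0},{"dx":0.2,"dy":0,"dz":0,"roll":0},{"dx":0.3,"dy":0,"dz":0,"roll":0},{"dx":0.4,"dy":0,"dz":0,"roll":0},{"dx":0.5,"dy":0,"dz":0,"roll":0},{"dx":0.6,"dy":0,"dz":0,"roll":0},{"dx":0.7,"dy":0,"dz":0,"roll":0},{"dx":0.8,"dy":0,"dz":0,"roll":0},{"dx":0.9,"dy":0,"dz":0,"roll":0},{"dx":1,"dy":0,"dz":0,"roll":0}]}}

```text
t: 25.65
tool_pos: [647.7, 280.2, 209.9]
orientation: [0.08, 0.997, -0.0, -0.0]
contact_force: [-0.5, -0.6, -1.4]
opening: 32.0
grip_force: 59.4
```

Request:
{"op": "step_arm", "data": {"commands": [{"dx":0.1,"dy":0,"dz":0,"roll":0},{"dx":0.2,"dy":0,"dz":0,"roll":0},{"dx":0.29,"dy":0,"dz":0,"roll":0},{"dx":0.29,"dy":0,"dz":-0.1,"roll":0},{"dx":0.29,"dy":0,"dz":-0.25,"roll":0},{"dx":0.29,"dy":0,"dz":-0.4,"roll":0},{"dx":0.29,"dy":0,"dz":-0.55,"roll":0},{"dx":0.29,"dy":0,"dz":-0.7,"roll":0},{"dx":0.29,"dy":0,"dz":-0.85,"roll":0},{"dx":0.29,"dy":0,"dz":-1,"roll":0}]}}

```text
t: 26.48
tool_pos: [675.0, 280.1, 107.6]
orientation: [0.08, 0.997, -0.0, -0.001]
contact_force: [-0.6, 0.6, -1.2]
opening: 31.9
grip_force: 59.4
```

```bash
python3 tilt.py "np.array(env.get_obs()['tool_pos'])-[-6,0,63]"
```

```text
scene 902
top 28
wrist 11781
bulb [679.06 279.89  42.41] tilt 0.012349793134139198 dir [-0.01  0.  ] medres 0.8984538991280715 12711
force [-0.55  0.6  -1.25] [674.99 280.14 107.6 ] 31.877233194874567 59.42153805139242 26.4833
```

Request:
{"op": "step_arm", "data": {"commands": [{"dx":0,"dy":0,"dz":0,"roll":0},{"dx":-0.04,"dy":0.006,"dz":0,"roll":0},{"dx":-0.08,"dy":0.013,"dz":0,"roll":0},{"dx":-0.12,"dy":0.019,"dz":0,"roll":0},{"dx":-0.16,"dy":0.026,"dz":0,"roll":0},{"dx":-0.2,"dy":0.032,"dz":0,"roll":0},{"dx":-0.24,"dy":0.038,"dz":0,"roll":0},{"dx":-0.28,"dy":0.045,"dz":0,"roll":0},{"dx":-0.32,"dy":0.051,"dz":0,"roll":0},{"dx":-0.35,"dy":0.056,"dz":0,"roll":0}], "hand": -0.25}}

```text
t: 27.47
tool_pos: [644.5, 285.8, 114.2]
orientation: [0.08, 0.997, 0.001, 0.006]
contact_force: [5.9, -1.6, 1.7]
opening: 32.4
grip_force: 27.5
```

```bash
python3 tilt.py "[674,280,45]"
```

```text
scene 928
top 0
wrist 8101
bulb [669.65 282.74  51.08] tilt 0.25987470008496677 dir [-0.26  0.04] medres 1.5259590182537988 9029
force [ 5.89 -1.6   1.68] [644.5  285.77 114.17] 32.43895867716451 27.49955926788971 27.4667
```

Request:
{"op": "step_arm", "data": {"commands": [{"dx":-0.02,"dy":0.003,"dz":0,"roll":0},{"dx":-0.04,"dy":0.006,"dz":0,"roll":0},{"dx":-0.06,"dy":0.01,"dz":0,"roll":0},{"dx":-0.08,"dy":0.013,"dz":0,"roll":0},{"dx":-0.1,"dy":0.016,"dz":0,"roll":0},{"dx":-0.12,"dy":0.019,"dz":0,"roll":0},{"dx":-0.14,"dy":0.022,"dz":0,"roll":0},{"dx":-0.16,"dy":0.025,"dz":0,"roll":0},{"dx":-0.17,"dy":0.027,"dz":0,"roll":0},{"dx":-0.17,"dy":0.027,"dz":0,"roll":0}], "hand": -0.25}}

```text
t: 28.45
tool_pos: [626.3, 288.8, 113.0]
orientation: [0.08, 0.997, 0.001, 0.004]
contact_force: [4.7, -0.3, 2.3]
opening: 32.5
grip_force: 26.8
```

```bash
python3 tilt.py "[671,281,52]"
```

```text
scene 913
top 63
wrist 6957
bulb [1507.82  350.73 -832.25] tilt 0.739484262096794 dir [-0.91 -0.06] medres 2.710835876394107 7933
force [ 4.72 -0.33  2.35] [626.32 288.79 113.03] 32.470766387833926 26.802721297717653 28.45
```

View pics/t_wrist.png

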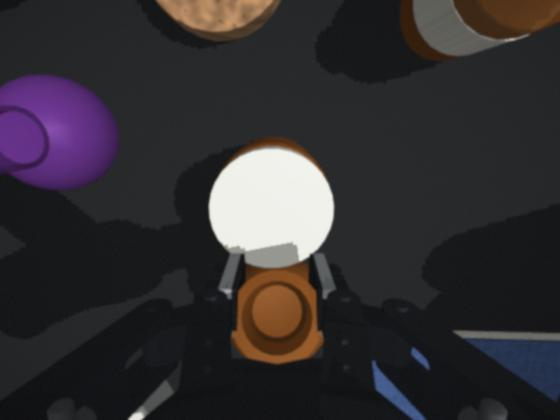

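```bash
sed -i 's/^    Q.append(w\[m\])/    m\&=~((np.hypot(w[:,0]-602,w[:,1]-290.5)<40)\&(w[:,2]<86)); Q.append(w[m][::max(1,m.sum()\/\/1500)])/; s/^b=None/lo=np.r_[c0-25,-1.2,-1.2];hi=np.r_[c0+25,1.2,1.2];b=None/; s/loss="soft_l1",f_scale=2/bounds=(lo,hi),loss="soft_l1",f_scale=2/' tilt.py; python3 tilt.py "[671,281,54]"
```

```text
scene 910
top 62
wrist 6951
bulb [673.32 283.84  64.89] tilt 0.5712146577078223 dir [-0.64  0.08] medres 1.9989312820100205 2604
force [ 5.   -0.33  2.73] [626.3  288.74 112.69] 32.26684817917648 26.806579272961244 28.6
```

Request:
{"op": "step_arm", "data": {"commands": [{"dx":0,"dy":0,"dz":0,"roll":0},{"dx":0,"dy":0,"dz":0,"roll":0},{"dx":0,"dy":0,"dz":0,"roll":0},{"dx":0.04,"dy":0,"dz":0.05,"roll":0},{"dx":0.04,"dy":0,"dz":0.2,"roll":0},{"dx":0.04,"dy":0,"dz":0.4,"roll":0},{"dx":0.04,"dy":0,"dz":0.6,"roll":0},{"dx":0.04,"dy":0,"dz":0.8,"roll":0},{"dx":0.04,"dy":0,"dz":0.9,"roll":0},{"dx":0.04,"dy":0,"dz":1,"roll":0}], "hand": -1}}

```text
t: 29.58
tool_pos: [627.0, 288.8, 211.2]
orientation: [0.08, 0.997, 0.0, -0.001]
contact_force: [-0.1, -0.6, -1.4]
opening: 31.5
grip_force: 60.4
```

Request:
{"op": "step_arm", "data": {"commands": [{"dx":-0.03,"dy":-0.1,"dz":0.05,"roll":0},{"dx":-0.06,"dy":-0.2,"dz":0.1,"roll":0},{"dx":-0.09,"dy":-0.3,"dz":0.15,"roll":0},{"dx":-0.12,"dy":-0.4,"dz":0.2,"roll":0},{"dx":-0.15,"dy":-0.5,"dz":0.25,"roll":0},{"dx":-0.18,"dy":-0.6,"dz":0.3,"roll":0},{"dx":-0.21,"dy":-0.7,"dz":0.3,"roll":0},{"dx":-0.24,"dy":-0.8,"dz":0.3,"roll":0},{"dx":-0.27,"dy":-0.9,"dz":0.3,"roll":0},{"dx":-0.3,"dy":-1,"dz":0.3,"roll":0}]}}

```text
t: 30.42
tool_pos: [597.2, 187.4, 239.5]
orientation: [0.08, 0.997, -0.0, -0.0]
contact_force: [0.1, -0.1, -1.1]
opening: 31.4
grip_force: 60.4
```

```bash
python3 tilt.py "np.array(env.get_obs()['tool_pos'])-[-46,0,48]"
```

```text
scene 721
top 0
wrist 7348
bulb [642.35 184.48 191.69] tilt 0.5495049395200811 dir [-0.61  0.04] medres 1.9665975796418786 2558
force [ 0.1  -0.14 -1.15] [597.16 187.39 239.47] 31.37633341404731 60.35452278563753 30.4167
```

Request:
{"op": "step_arm", "data": {"commands": [{"dx":-0.04,"dy":-0.1,"dz":0,"roll":0},{"dx":-0.08,"dy":-0.2,"dz":0,"roll":0},{"dx":-0.12,"dy":-0.3,"dz":0,"roll":0},{"dx":-0.16,"dy":-0.4,"dz":0,"roll":0},{"dx":-0.2,"dy":-0.5,"dz":0,"roll":0},{"dx":-0.24,"dy":-0.6,"dz":0,"roll":0},{"dx":-0.28,"dy":-0.7,"dz":0,"roll":0},{"dx":-0.32,"dy":-0.8,"dz":0,"roll":0},{"dx":-0.36,"dy":-0.9,"dz":0,"roll":0},{"dx":-0.4,"dy":-1,"dz":0,"roll":0}]}}

```text
t: 31.4
tool_pos: [557.3, 87.4, 240.0]
orientation: [0.08, 0.997, -0.0, 0.0]
contact_force: [-0.3, -0.2, -1.3]
opening: 31.7
grip_force: 60.3
```

Request:
{"op": "step_arm", "data": {"commands": [{"dx":-0.05,"dy":-0.1,"dz":0,"roll":0},{"dx":-0.1,"dy":-0.2,"dz":0,"roll":0},{"dx":-0.15,"dy":-0.3,"dz":0,"roll":0},{"dx":-0.2,"dy":-0.4,"dz":0,"roll":0},{"dx":-0.25,"dy":-0.5,"dz":0,"roll":0},{"dx":-0.3,"dy":-0.6,"dz":0,"roll":0},{"dx":-0.35,"dy":-0.7,"dz":0,"roll":0},{"dx":-0.4,"dy":-0.8,"dz":0,"roll":0},{"dx":-0.4,"dy":-0.9,"dz":0,"roll":0},{"dx":-0.4,"dy":-1,"dz":0,"roll":0}]}}

```text
t: 32.23
tool_pos: [517.5, -12.6, 240.0]
orientation: [0.08, 0.997, -0.0, 0.0]
contact_force: [-0.0, -0.2, -1.2]
opening: 31.7
grip_force: 60.3
```

Request:
{"op": "step_arm", "data": {"commands": [{"dx":0,"dy":-0.1,"dz":0,"roll":0},{"dx":0,"dy":-0.2,"dz":0,"roll":0},{"dx":0,"dy":-0.3,"dz":0,"roll":0},{"dx":0,"dy":-0.4,"dz":0,"roll":0},{"dx":0,"dy":-0.5,"dz":0,"roll":0},{"dx":0,"dy":-0.6,"dz":0,"roll":0},{"dx":0,"dy":-0.7,"dz":0,"roll":0},{"dx":0,"dy":-0.8,"dz":0,"roll":0},{"dx":0,"dy":-0.9,"dz":0,"roll":0},{"dx":0,"dy":-1,"dz":0,"roll":0}]}}

```text
t: 33.07
tool_pos: [517.7, -112.5, 239.9]
orientation: [0.08, 0.997, 0.0, -0.0]
contact_force: [-0.7, 0.4, -2.3]
opening: 31.7
grip_force: 60.3
```

Request:
{"op": "step_arm", "data": {"commands": [{"dx":0,"dy":-0.1,"dz":0,"roll":0},{"dx":0,"dy":-0.2,"dz":0,"roll":0},{"dx":0,"dy":-0.3,"dz":0,"roll":0},{"dx":0,"dy":-0.4,"dz":0,"roll":0},{"dx":0,"dy":-0.5,"dz":0,"roll":0},{"dx":0,"dy":-0.57,"dz":0,"roll":0},{"dx":0,"dy":-0.64,"dz":0,"roll":0},{"dx":0,"dy":-0.64,"dz":0,"roll":0},{"dx":0,"dy":-0.64,"dz":0,"roll":0},{"dx":0,"dy":-0.64,"dz":0,"roll":0}]}}

```text
t: 33.9
tool_pos: [517.7, -175.3, 239.9]
orientation: [0.08, 0.997, 0.0, -0.0]
contact_force: [-0.2, -0.3, -1.2]
opening: 32.1
grip_force: 60.3
```

```bash
python3 tilt.py "np.array(env.get_obs()['tool_pos'])-[-46,0,48]"
```

```text
scene 801
top 1
wrist 4674
bulb [ 562.53 -181.1   190.72] tilt 0.5575141097926937 dir [-0.62  0.1 ] medres 1.457778197930395 2360
force [-0.22 -0.31 -1.18] [ 517.7  -175.28  239.87] 32.062315445899074 60.341780791059136 33.9
```

```bash
python3 - <<'E'
import cv2
a=cv2.imread("pics/t_scene.png")[130:330,110:380]; cv2.imwrite("pics/c.png",cv2.resize(a,None,fx=2.9,fy=2.9,interpolation=cv2.INTER_CUBIC))
E
```

```text
(no output)
```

View pics/c.png

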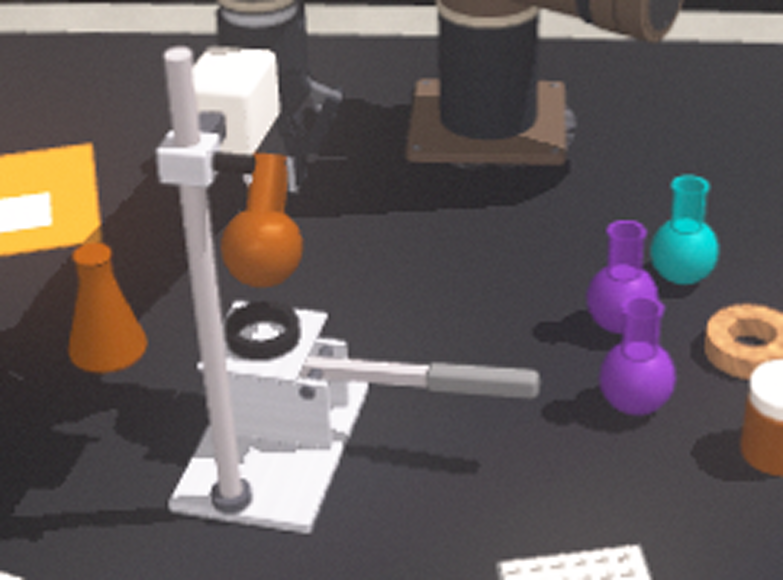

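Request:
{"op": "step_arm", "data": {"commands": [{"dx":0.03,"dy":-0.004,"dz":-0.05,"roll":0},{"dx":0.05,"dy":-0.008,"dz":-0.1,"roll":0},{"dx":0.05,"dy":-0.008,"dz":-0.15,"roll":0},{"dx":0.05,"dy":-0.008,"dz":-0.2,"roll":0},{"dx":0.05,"dy":-0.008,"dz":-0.24,"roll":0},{"dx":0.05,"dy":-0.008,"dz":-0.28,"roll":0},{"dx":0.05,"dy":-0.008,"dz":-0.31,"roll":0},{"dx":0.05,"dy":-0.008,"dz":-0.33,"roll":0},{"dx":0.05,"dy":-0.008,"dz":-0.34,"roll":0},{"dx":0.05,"dy":-0.008,"dz":-0.34,"roll":0}]}}

```text
t: 34.88
tool_pos: [523.2, -176.6, 206.9]
orientation: [0.08, 0.997, -0.0, 0.001]
contact_force: [-0.1, 0.5, 2.2]
opening: 31.5
grip_force: 60.7
```

```bash
python3 tilt.py "np.array(env.get_obs()['tool_pos'])-[-46,0,48]"
```

```text
scene 789
top 0
wrist 5302
bulb [ 567.75 -182.03  156.74] tilt 0.5461505845066515 dir [-0.6   0.09] medres 1.6679675672701535 2557
force [-0.09  0.45  2.16] [ 523.23 -176.59  206.85] 31.482675056092237 60.72313564829528 34.8833
```

Request:
{"op": "step_arm", "data": {"commands": [{"dx":0,"dy":0,"dz":0,"roll":0},{"dx":0,"dy":0,"dz":0,"roll":0},{"dx":0,"dy":0,"dz":0,"roll":0},{"dx":0,"dy":0,"dz":0,"roll":0},{"dx":0,"dy":0,"dz":0,"roll":0},{"dx":0,"dy":0,"dz":0,"roll":0},{"dx":0,"dy":0,"dz":0,"roll":0},{"dx":0,"dy":0,"dz":0,"roll":0},{"dx":0,"dy":0,"dz":0,"roll":0},{"dx":0,"dy":0,"dz":0,"roll":0}], "hand": -0.12}}

```text
t: 35.87
tool_pos: [522.7, -176.3, 205.9]
orientation: [0.08, 0.997, -0.0, 0.0]
contact_force: [0.0, 0.4, 0.1]
opening: 37.4
grip_force: 0.0
```

```bash
python3 tilt.py "[582,-184,150]"
```

```text
scene 774
top 0
wrist 6485
bulb [ 584.61 -183.2   149.57] tilt 0.058684546434704624 dir [0.01 0.06] medres 0.570509139866294 2396
force [0.02 0.43 0.08] [ 522.72 -176.34  205.92] 37.40792815217885 0.0 35.8667
```

Request:
{"op": "step_arm", "data": {"commands": [{"dx":-0.1,"dy":0,"dz":0,"roll":0},{"dx":-0.2,"dy":0.02,"dz":0,"roll":0},{"dx":-0.3,"dy":0.05,"dz":0,"roll":0},{"dx":-0.4,"dy":0.1,"dz":0,"roll":0},{"dx":-0.4,"dy":0.2,"dz":0,"roll":-0.1},{"dx":-0.4,"dy":0.35,"dz":0,"roll":-0.25},{"dx":-0.4,"dy":0.5,"dz":0,"roll":-0.4},{"dx":-0.4,"dy":0.7,"dz":0,"roll":-0.55},{"dx":-0.4,"dy":0.85,"dz":0,"roll":-0.7},{"dx":-0.4,"dy":1,"dz":0,"roll":-0.85}], "hand": 1}}

```text
t: 36.85
tool_pos: [481.5, -75.3, 205.9]
orientation: [0.405, 0.914, 0.0, -0.0]
contact_force: [-0.1, 0.1, -0.2]
opening: 85.5
grip_force: 0.0
```

Request:
{"op": "step_arm", "data": {"commands": [{"dx":0.05,"dy":0.1,"dz":0,"roll":-0.12},{"dx":0.15,"dy":0.2,"dz":0,"roll":-0.24},{"dx":0.25,"dy":0.3,"dz":0,"roll":-0.36},{"dx":0.35,"dy":0.4,"dz":0,"roll":-0.48},{"dx":0.45,"dy":0.5,"dz":0,"roll":-0.6},{"dx":0.55,"dy":0.6,"dz":0,"roll":-0.72},{"dx":0.65,"dy":0.7,"dz":0,"roll":-0.84},{"dx":0.75,"dy":0.8,"dz":0,"roll":-0.96},{"dx":0.83,"dy":0.9,"dz":0,"roll":-1},{"dx":0.9,"dy":0.95,"dz":0,"roll":-1}]}}

```text
t: 37.68
tool_pos: [572.2, 19.6, 206.0]
orientation: [0.722, 0.692, -0.0, -0.0]
contact_force: [-1.0, -1.8, 0.5]
opening: 85.2
grip_force: 0.0
```

```bash
cat > lev.py <<'E'
from h import *
import pickle
np.set_printoptions(precision=2,suppress=True)
ax=np.array([583.5,-183.4]); xl=np.array([.987,-.158]); yl=np.array([.158,.987])
for n in("scene","wrist","top"):
    p=imaging.camera(n); pickle.dump(p,open("l_"+n+".pkl","wb")); save(p,"l_"+n); w=cloud(p).reshape(-1,3); c=p["color"].reshape(-1,3).astype(int)
    d=w[:,:2]-ax; X=d@xl; Y=d@yl
    m=(abs(X)<25)&(Y>100)&(Y<270)&(w[:,2]>25)&(w[:,2]<140)&(np.ptp(c,1)<30) if False else (abs(X)<14)&(Y>70)&(Y<255)&(w[:,2]>25)&(w[:,2]<140)
    if m.sum()>20: print(n,m.sum(),"z(Y)",np.polyfit(Y[m],w[m,2],1),"X(Y)",np.polyfit(Y[m],X[m],1),"Ymax",np.percentile(Y[m],99),"z@205",np.median(w[m&(abs(Y-200)<20),2]),"Xmid",np.median(X[m&(abs(Y-200)<20)]))
    m=(abs(X)<9)&(abs(Y)<9)&(w[:,2]>236)&(w[:,2]<420)
    print(n,"probe z",np.histogram(w[m,2],bins=range(236,420,8))[0])
    if n!="wrist": 
        for z in range(232,345,4): print(z,p["color"][tuple(np.round(proj(p,[*ax,z])[::-1]).astype(int))],end=" ")
o=env.get_obs();print(o["t"],np.array(o["tool_pos"]),o["orientation"])
E
python3 lev.py; python3 tilt.py "[584,-184,150]"
```

```text
scene 608 z(Y) [ 0.08 79.51] X(Y) [0.02 2.52] Ymax 252.17044209280715 z@205 98.48377852566762 Xmid 7.775835080904376
scene probe z [ 0  0  0  0  3  6  0  0  0  0  0  0  0  0  0  0  0  0  0 28  2  0]
232 [144  82  41] 236 [142  81  39] 240 [144  82  39] 244 [57 51 53] 248 [58 53 55] 252 [61 54 55] 256 [59 54 55] 260 [59 53 55] 264 [62 56 57] 268 [64 57 58] 272 [93 89 88] 276 [168 157 159] 280 [161 152 151] 284 [58 53 52] 288 [61 56 55] 292 [63 58 57] 296 [70 64 65] 300 [123 115 111] 304 [223 214 207] 308 [222 212 205] 312 [222 214 205] 316 [223 214 206] 320 [223 215 206] 324 [223 213 206] 328 [224 215 207] 332 [223 214 207] 336 [224 216 207] 340 [224 214 208] 344 [225 216 209] wrist 4393 z(Y) [ 0.08 81.9 ] X(Y) [0.   0.01] Ymax 250.52880071690024 z@205 100.38919125384997 Xmid -0.2926949538461296
wrist probe z [0 0 0 0 0 0 0 0 0 0 0 0 0 0 0 0 0 0 0 0 0 0]
top 140 z(Y) [ 0.08 82.01] X(Y) [ 0.02 -0.53] Ymax 133.3491673238861 z@205 nan Xmid nan
top probe z [ 0  0  0  0  0  6  1  5  2  0  0  0  0  0  0  0  0  0  1 64  2  0]
232 [128  77  38] 236 [120  71  33] 240 [120  71  33] 244 [118  68  30] 248 [118  68  30] 252 [117  71  38] 256 [117  71  38] 260 [122  86  64] 264 [122  86  64] 268 [131 113 106] 272 [131 113 106] 276 [134 126 127] 280 [134 126 127] 284 [116 114 116] 288 [116 114 116] 292 [116 113 113] 296 [116 113 113] 300 [148 145 141] 304 [148 145 141] 308 [154 150 144] 312 [124 122 118] 316 [125 123 118] 320 [62 62 60] 324 [62 62 60] 328 [30 29 30] 332 [30 29 30] 336 [76 75 73] 340 [76 75 73] 344 [151 148 142] 37.8333 [572.29  18.7  205.89] [ 0.72  0.69 -0.   -0.  ]
scene 805
top 525
wrist 0
bulb [ 584.13 -182.25  148.95] tilt 0.05595733767319452 dir [0.01 0.05] medres 1.524631181593188 1330
force [-0.03 -0.24  0.51] [572.29  18.7  205.89] 85.32936393491508 0.0 37.8333
  return _methods._mean(a, axis=axis, dtype=dtype,
  ret = ret.dtype.type(ret / rcount)
```

Request:
{"op": "step_arm", "data": {"commands": [{"dx":0.1,"dy":0,"dz":0,"roll":-0.05},{"dx":0.25,"dy":0,"dz":0,"roll":-0.1},{"dx":0.38,"dy":0,"dz":0,"roll":-0.148},{"dx":0.435,"dy":0,"dz":-0.1,"roll":-0.148},{"dx":0.435,"dy":0,"dz":-0.25,"roll":-0.148},{"dx":0.435,"dy":0,"dz":-0.4,"roll":-0.148},{"dx":0.435,"dy":0,"dz":-0.55,"roll":-0.148},{"dx":0.435,"dy":0,"dz":-0.7,"roll":-0.148},{"dx":0.435,"dy":0,"dz":-0.85,"roll":-0.148},{"dx":0.435,"dy":0,"dz":-1,"roll":-0.148}], "hand": 0}}

```text
t: 38.82
tool_pos: [615.2, 18.4, 104.3]
orientation: [0.761, 0.649, -0.001, -0.001]
contact_force: [0.0, 0.7, -0.2]
opening: 42.5
grip_force: 0.0
```

Request:
{"op": "step_arm", "data": {"commands": [{"dx":0,"dy":0,"dz":-0.07,"roll":0},{"dx":0,"dy":0,"dz":-0.14,"roll":0},{"dx":0,"dy":0,"dz":-0.14,"roll":0},{"dx":0,"dy":0,"dz":-0.14,"roll":0},{"dx":0,"dy":0,"dz":-0.14,"roll":0},{"dx":0,"dy":0,"dz":-0.14,"roll":0},{"dx":0,"dy":0,"dz":-0.14,"roll":0},{"dx":0,"dy":0,"dz":-0.14,"roll":0},{"dx":0,"dy":0,"dz":-0.14,"roll":0},{"dx":0,"dy":0,"dz":-0.14,"roll":0}], "hand": -0.57}}

```text
t: 39.65
tool_pos: [617.2, 18.2, 92.0]
orientation: [0.761, 0.649, 0.001, 0.001]
contact_force: [5.1, -1.1, -4.2]
opening: 19.0
grip_force: 39.5
```

Request:
{"op": "step_arm", "data": {"commands": [{"dx":0,"dy":0,"dz":0.05,"roll":0},{"dx":0,"dy":-0.01,"dz":0.1,"roll":0},{"dx":0,"dy":-0.02,"dz":0.15,"roll":0},{"dx":0,"dy":-0.025,"dz":0.2,"roll":0},{"dx":0,"dy":-0.035,"dz":0.25,"roll":0},{"dx":0,"dy":-0.045,"dz":0.3,"roll":0},{"dx":0,"dy":-0.055,"dz":0.34,"roll":0},{"dx":0,"dy":-0.055,"dz":0.34,"roll":0},{"dx":0,"dy":-0.055,"dz":0.34,"roll":0},{"dx":0,"dy":-0.055,"dz":0.34,"roll":0}]}}

```text
t: 40.48
tool_pos: [616.1, 11.5, 125.4]
orientation: [0.761, 0.649, -0.001, 0.001]
contact_force: [2.8, -5.5, -4.8]
opening: 19.4
grip_force: 39.3
```

```bash
sed -n '1,9p' lev.py > lev2.py; sed -i 's/"scene","wrist","top"/"wrist","scene"/' lev2.py; echo 'o=env.get_obs();print(o["t"],np.array(o["tool_pos"]),np.array(o["contact_force"]))' >> lev2.py; python3 lev2.py
```

```text
wrist 6404 z(Y) [ 0.2  90.27] X(Y) [-0.   1.5] Ymax 245.48322137417173 z@205 132.91989927967083 Xmid 1.0903295486563886
scene 461 z(Y) [ 0.27 71.08] X(Y) [0.03 1.68] Ymax 246.8017061309466 z@205 129.42347816983846 Xmid 8.321723290464211
40.5833 [616.17  11.47 125.38] [ 2.29 -5.29 -4.94]
```

Request:
{"op": "step_arm", "data": {"commands": [{"dx":0,"dy":0.02,"dz":-0.12,"roll":0},{"dx":0,"dy":0.04,"dz":-0.24,"roll":0},{"dx":0,"dy":0.06,"dz":-0.36,"roll":0},{"dx":0,"dy":0.07,"dz":-0.48,"roll":0},{"dx":0,"dy":0.055,"dz":-0.6,"roll":0},{"dx":0,"dy":0.04,"dz":-0.72,"roll":0},{"dx":0,"dy":0.03,"dz":-0.82,"roll":0},{"dx":0,"dy":0.02,"dz":-0.86,"roll":0},{"dx":0,"dy":0.02,"dz":-0.86,"roll":0},{"dx":0,"dy":0.02,"dz":-0.86,"roll":0}]}}

```text
t: 41.42
tool_pos: [617.0, 16.1, 41.1]
orientation: [0.761, 0.649, 0.001, 0.0]
contact_force: [-0.5, 2.9, 5.3]
opening: 19.3
grip_force: 44.1
```

```bash
python3 lev2.py; python3 tilt.py "[584,-184,160]"
```

```text
wrist 19171 z(Y) [ 0.33 10.05] X(Y) [-0.04  8.7 ] Ymax 244.80280054672437 z@205 86.81125858699683 Xmid 0.31320500991522077
scene 522 z(Y) [-0.16 86.66] X(Y) [0.   4.45] Ymax 247.59048957812854 z@205 48.969908313044236 Xmid 7.527219009509342
41.5167 [616.99  16.05  41.09] [-0.48  1.48  6.3 ]
scene 813
top 536
wrist 0
bulb [ 584.21 -182.22  163.72] tilt 0.04670981533748116 dir [0.01 0.05] medres 1.5733006260534665 1349
force [-0.48  1.48  6.3 ] [616.99  16.05  41.09] 18.997572049941763 44.10049617290497 41.5167
```

Request:
{"op": "step_arm", "data": {"commands": [{"dx":0,"dy":0.01,"dz":0.1,"roll":0},{"dx":0,"dy":0.03,"dz":0.22,"roll":0},{"dx":0,"dy":0.05,"dz":0.38,"roll":0},{"dx":0,"dy":0.04,"dz":0.5,"roll":0},{"dx":0,"dy":0.02,"dz":0.62,"roll":0},{"dx":0,"dy":0,"dz":0.74,"roll":0},{"dx":0,"dy":-0.02,"dz":0.86,"roll":0},{"dx":0,"dy":-0.02,"dz":0.86,"roll":0},{"dx":0,"dy":-0.02,"dz":0.86,"roll":0},{"dx":0,"dy":-0.02,"dz":0.86,"roll":0}]}}

```text
t: 42.5
tool_pos: [616.3, 12.0, 125.4]
orientation: [0.761, 0.649, -0.001, 0.001]
contact_force: [1.0, -5.6, -0.7]
opening: 19.5
grip_force: 40.1
```

Request:
{"op": "step_arm", "data": {"commands": [{"dx":0,"dy":0.02,"dz":-0.12,"roll":0},{"dx":0,"dy":0.04,"dz":-0.24,"roll":0},{"dx":0,"dy":0.06,"dz":-0.36,"roll":0},{"dx":0,"dy":0.07,"dz":-0.48,"roll":0},{"dx":0,"dy":0.055,"dz":-0.6,"roll":0},{"dx":0,"dy":0.04,"dz":-0.72,"roll":0},{"dx":0,"dy":0.03,"dz":-0.82,"roll":0},{"dx":0,"dy":0.02,"dz":-0.86,"roll":0},{"dx":0,"dy":0.02,"dz":-0.86,"roll":0},{"dx":0,"dy":0.02,"dz":-0.86,"roll":0}]}}

```text
t: 43.33
tool_pos: [617.0, 16.5, 41.0]
orientation: [0.761, 0.649, 0.001, -0.0]
contact_force: [-0.5, 1.7, 6.6]
opening: 19.6
grip_force: 44.6
```

```bash
python3 tilt.py "[584,-184,172]"
```

```text
scene 816
top 517
wrist 0
bulb [ 584.33 -182.45  175.67] tilt 0.050494878512728956 dir [0.01 0.05] medres 1.538708705537033 1333
force [-0.49  1.67  6.6 ] [617.05  16.49  40.96] 19.61657524749721 44.555116295814514 43.3333
```

Second tooth gained. Three more strokes.

Request:
{"op": "step_arm", "data": {"commands": [{"dx":0,"dy":0.01,"dz":0.1,"roll":0},{"dx":0,"dy":0.03,"dz":0.22,"roll":0},{"dx":0,"dy":0.05,"dz":0.38,"roll":0},{"dx":0,"dy":0.04,"dz":0.5,"roll":0},{"dx":0,"dy":0.02,"dz":0.62,"roll":0},{"dx":0,"dy":0,"dz":0.74,"roll":0},{"dx":0,"dy":-0.02,"dz":0.86,"roll":0},{"dx":0,"dy":-0.02,"dz":0.86,"roll":0},{"dx":0,"dy":-0.02,"dz":0.86,"roll":0},{"dx":0,"dy":-0.02,"dz":0.86,"roll":0}]}}

```text
t: 44.32
tool_pos: [616.3, 12.5, 125.2]
orientation: [0.761, 0.649, -0.0, 0.001]
contact_force: [2.3, -5.3, -0.9]
opening: 19.4
grip_force: 40.3
```

Request:
{"op": "step_arm", "data": {"commands": [{"dx":0,"dy":0.02,"dz":-0.12,"roll":0},{"dx":0,"dy":0.04,"dz":-0.24,"roll":0},{"dx":0,"dy":0.06,"dz":-0.36,"roll":0},{"dx":0,"dy":0.07,"dz":-0.48,"roll":0},{"dx":0,"dy":0.055,"dz":-0.6,"roll":0},{"dx":0,"dy":0.04,"dz":-0.72,"roll":0},{"dx":0,"dy":0.03,"dz":-0.82,"roll":0},{"dx":0,"dy":0.02,"dz":-0.86,"roll":0},{"dx":0,"dy":0.02,"dz":-0.86,"roll":0},{"dx":0,"dy":0.02,"dz":-0.86,"roll":0}]}}

```text
t: 45.15
tool_pos: [617.1, 16.8, 40.9]
orientation: [0.761, 0.649, 0.001, -0.0]
contact_force: [0.0, 2.4, 6.1]
opening: 19.4
grip_force: 44.7
```

```bash
python3 tilt.py "[584,-184,184]"; python3 - <<'E'
from h import *
p=imaging.camera("scene")
for x,y in((583.5,-183.4),(581,-184),):
    print([(z,int(p["color"][tuple(np.round(proj(p,[x,y,z])[::-1]).astype(int))].min()),int(p["color"][tuple(np.round(proj(p,[x,y,z])[::-1]).astype(int))].max())) for z in range(240,300,3)])
a=cv2.cvtColor(p["color"],cv2.COLOR_RGB2BGR)[140:280,150:290]; cv2.imwrite("pics/d.png",cv2.resize(a,None,fx=4,fy=4,interpolation=cv2.INTER_CUBIC))
E
```

```text
scene 821
top 512
wrist 0
bulb [ 584.25 -182.49  187.55] tilt 0.0480006653901142 dir [0.01 0.05] medres 1.5593751446082376 1333
force [0.04 2.36 6.13] [617.09  16.8   40.88] 19.35835459304958 44.72361445426941 45.15
[(240, 40, 142), (243, 39, 142), (246, 38, 149), (249, 36, 145), (252, 40, 147), (255, 38, 147), (258, 41, 148), (261, 41, 157), (264, 43, 142), (267, 46, 142), (270, 81, 148), (273, 169, 180), (276, 157, 169), (279, 152, 161), (282, 52, 60), (285, 52, 58), (288, 54, 60), (291, 57, 65), (294, 57, 66), (297, 66, 72)]
[(240, 39, 142), (243, 38, 149), (246, 36, 145), (249, 40, 147), (252, 38, 147), (255, 41, 148), (258, 41, 157), (261, 43, 152), (264, 43, 142), (267, 46, 142), (270, 81, 148), (273, 132, 164), (276, 157, 169), (279, 152, 161), (282, 52, 60), (285, 52, 58), (288, 54, 60), (291, 57, 65), (294, 66, 72), (297, 111, 120)]
```

View pics/d.png

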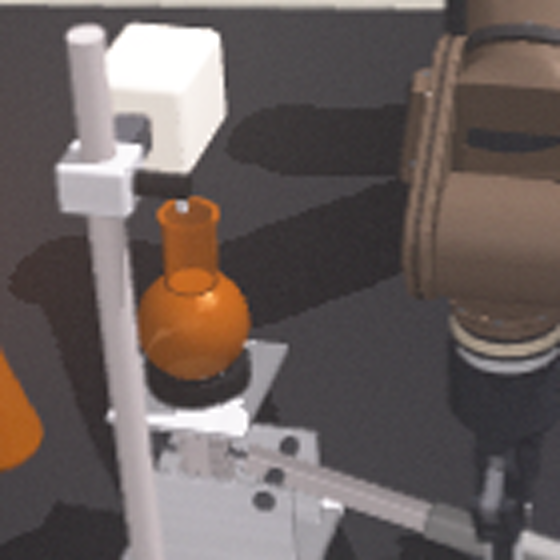

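Request:
{"op": "step_arm", "data": {"commands": [{"dx":0,"dy":0.01,"dz":0.1,"roll":0},{"dx":0,"dy":0.03,"dz":0.22,"roll":0},{"dx":0,"dy":0.05,"dz":0.38,"roll":0},{"dx":0,"dy":0.04,"dz":0.5,"roll":0},{"dx":0,"dy":0.02,"dz":0.62,"roll":0},{"dx":0,"dy":0,"dz":0.74,"roll":0},{"dx":0,"dy":-0.02,"dz":0.86,"roll":0},{"dx":0,"dy":-0.02,"dz":0.86,"roll":0},{"dx":0,"dy":-0.02,"dz":0.86,"roll":0},{"dx":0,"dy":-0.02,"dz":0.86,"roll":0}]}}

```text
t: 46.18
tool_pos: [616.4, 12.8, 125.1]
orientation: [0.761, 0.649, 0.0, 0.001]
contact_force: [1.7, -5.2, -2.0]
opening: 18.8
grip_force: 40.2
```

Request:
{"op": "step_arm", "data": {"commands": [{"dx":0,"dy":0.02,"dz":-0.12,"roll":0},{"dx":0,"dy":0.04,"dz":-0.24,"roll":0},{"dx":0,"dy":0.06,"dz":-0.36,"roll":0},{"dx":0,"dy":0.07,"dz":-0.48,"roll":0},{"dx":0,"dy":0.055,"dz":-0.6,"roll":0},{"dx":0,"dy":0.04,"dz":-0.72,"roll":0},{"dx":0,"dy":0.03,"dz":-0.82,"roll":0},{"dx":0,"dy":0.02,"dz":-0.86,"roll":0},{"dx":0,"dy":0.02,"dz":-0.86,"roll":0},{"dx":0,"dy":0.02,"dz":-0.86,"roll":0}]}}

```text
t: 47.02
tool_pos: [617.1, 17.0, 40.7]
orientation: [0.761, 0.649, 0.001, -0.0]
contact_force: [1.0, 2.6, 5.6]
opening: 19.0
grip_force: 44.7
```

Request:
{"op": "step_arm", "data": {"commands": [{"dx":0,"dy":0.01,"dz":0.1,"roll":0},{"dx":0,"dy":0.03,"dz":0.22,"roll":0},{"dx":0,"dy":0.05,"dz":0.38,"roll":0},{"dx":0,"dy":0.04,"dz":0.5,"roll":0},{"dx":0,"dy":0.02,"dz":0.62,"roll":0},{"dx":0,"dy":0,"dz":0.74,"roll":0},{"dx":0,"dy":-0.02,"dz":0.86,"roll":0},{"dx":0,"dy":-0.02,"dz":0.86,"roll":0},{"dx":0,"dy":-0.02,"dz":0.86,"roll":0},{"dx":0,"dy":-0.02,"dz":0.86,"roll":0}]}}

```text
t: 47.85
tool_pos: [616.4, 12.9, 125.2]
orientation: [0.761, 0.649, 0.0, 0.001]
contact_force: [2.4, -4.7, -1.0]
opening: 19.0
grip_force: 40.3
```

Request:
{"op": "step_arm", "data": {"commands": [{"dx":0,"dy":0.02,"dz":-0.12,"roll":0},{"dx":0,"dy":0.04,"dz":-0.24,"roll":0},{"dx":0,"dy":0.06,"dz":-0.36,"roll":0},{"dx":0,"dy":0.07,"dz":-0.48,"roll":0},{"dx":0,"dy":0.055,"dz":-0.6,"roll":0},{"dx":0,"dy":0.04,"dz":-0.72,"roll":0},{"dx":0,"dy":0.03,"dz":-0.82,"roll":0},{"dx":0,"dy":0.02,"dz":-0.86,"roll":0},{"dx":0,"dy":0.02,"dz":-0.86,"roll":0},{"dx":0,"dy":0.02,"dz":-0.86,"roll":0}]}}

```text
t: 48.68
tool_pos: [617.1, 17.1, 40.7]
orientation: [0.761, 0.649, 0.001, -0.0]
contact_force: [0.0, 2.8, 6.4]
opening: 18.9
grip_force: 44.8
```

Request:
{"op": "step_arm", "data": {"commands": [{"dx":0,"dy":0.01,"dz":0.1,"roll":0},{"dx":0,"dy":0.03,"dz":0.22,"roll":0},{"dx":0,"dy":0.05,"dz":0.38,"roll":0},{"dx":0,"dy":0.04,"dz":0.5,"roll":0},{"dx":0,"dy":0.02,"dz":0.62,"roll":0},{"dx":0,"dy":0,"dz":0.74,"roll":0},{"dx":0,"dy":-0.02,"dz":0.84,"roll":0},{"dx":0,"dy":-0.02,"dz":0.84,"roll":0},{"dx":0,"dy":-0.02,"dz":0.84,"roll":0},{"dx":0,"dy":-0.02,"dz":0.84,"roll":0}]}}

```text
t: 49.52
tool_pos: [616.5, 13.5, 123.0]
orientation: [0.761, 0.649, 0.001, 0.0]
contact_force: [4.2, -2.9, -2.9]
opening: 19.1
grip_force: 40.2
```

```bash
python3 tilt.py "[584,-184,207]"
```

```text
scene 791
top 506
wrist 0
bulb [ 584.03 -182.32  207.51] tilt 0.05179007712959111 dir [0.02 0.05] medres 1.537161690142426 1297
force [ 4.23 -2.88 -2.86] [616.46  13.54 123.04] 19.109212633459993 40.15742540359497 49.5167
```

Request:
{"op": "step_arm", "data": {"commands": [{"dx":0,"dy":0,"dz":0,"roll":0},{"dx":0,"dy":0,"dz":0,"roll":0},{"dx":0,"dy":0,"dz":0,"roll":0},{"dx":0,"dy":0,"dz":0,"roll":0},{"dx":0,"dy":0,"dz":0,"roll":0},{"dx":0,"dy":0,"dz":0.1,"roll":0},{"dx":0,"dy":0.1,"dz":0.25,"roll":0},{"dx":0,"dy":0.2,"dz":0.45,"roll":0},{"dx":0,"dy":0.3,"dz":0.7,"roll":0},{"dx":0,"dy":0.3,"dz":0.9,"roll":0}], "hand": 0.2}}

```text
t: 50.5
tool_pos: [616.3, 44.7, 216.4]
orientation: [0.761, 0.649, 0.001, 0.0]
contact_force: [0.4, 0.6, 0.7]
opening: 51.2
grip_force: 0.0
```

Request:
{"op": "step_arm", "data": {"commands": [{"dx":0,"dy":0,"dz":0,"roll":0},{"dx":0,"dy":0,"dz":0,"roll":0},{"dx":0,"dy":0,"dz":0,"roll":0},{"dx":0,"dy":0,"dz":0,"roll":0},{"dx":0,"dy":0,"dz":0,"roll":0},{"dx":0,"dy":0,"dz":0,"roll":0},{"dx":0,"dy":0,"dz":0,"roll":0},{"dx":0,"dy":0,"dz":0,"roll":0},{"dx":0,"dy":0,"dz":0,"roll":0},{"dx":0,"dy":0,"dz":0,"roll":0}]}}

```text
t: 51.33
tool_pos: [616.2, 43.1, 213.8]
orientation: [0.761, 0.649, -0.0, -0.0]
contact_force: [0.5, -0.1, -0.3]
opening: 51.1
grip_force: 0.0
```

```bash
python3 tilt.py "[584,-184,207]"; python3 - <<'E'
import cv2
a=cv2.imread("pics/t_scene.png")[140:280,150:290]; cv2.imwrite("pics/e.png",cv2.resize(a,None,fx=4,fy=4,interpolation=cv2.INTER_CUBIC))
E
```

```text
scene 795
top 506
wrist 0
bulb [ 584.3  -182.47  207.33] tilt 0.052340091893569994 dir [0.01 0.05] medres 1.4948633007132202 1301
force [ 0.53 -0.15 -0.26] [616.23  43.14 213.83] 51.11029852892032 0.0 51.3333
```

View pics/e.png

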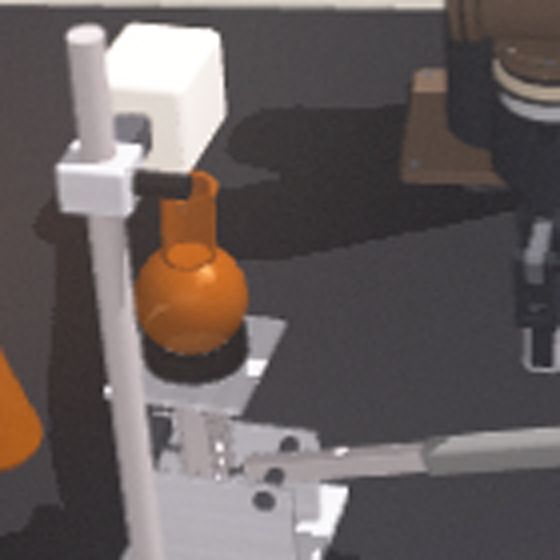

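```bash
python3 -c "
from workcell import order
print(order.sign_off())"
```

```text
the job is handed in; nothing more can be done
None
```

I handed the job in at about 51 s: the flask sits upright in the lift's ring, raised five clicks with the lever, with the probe tip about 20 mm below the rim by my camera measurements and the arm clear of everything; the hand-in call returned no verdict. To get the flask under the head I tilted it in the gripper by pressing it against the fixed jar.

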